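Clear the fallen bottles off the sample turntable and load the fresh ones

ROBOT

A 6-joint arm with a two-finger parallel gripper is mounted at the origin on the work surface. World frame = base frame: x ahead of the robot, y to its left, z up, the work surface at z = 0. Lengths are in m, angles in degrees, forces in N, time in s.
With the tool pointing down it reaches from about 0.275 to 0.775 m from the base axis. Payload 14.6 kg.
Tool frame: the origin (TCP) lies midway between the tips of the shut fingers; the grasp point (between the pads) lies tcp_to_grasp behind it (tcp_to_grasp is the distance from the TCP to the grasp point, in m); z points along the fingers, y is the line along which they close (so a half turn about z gives the same grasp; the last joint's range is limited). The gripper opens to 85 mm and grips with 20 to 120 N. Pads are 22 mm wide; open, the fingers measure 114 mm over their backs; the gripper's body (76 mm by 85 mm) begins 54 mm behind the grasp point. The pads swing forward as they close: fully open they stand 13 mm farther back than shut.
Start: joints at [65.472, 15.075, -2.767, 72.158, 0, 81.102], TCP at [0.141, 0.506, 0.231] pointing down, gripper open.
Joint ranges: [-151.79, 151.79], [-50.71, 97.33], [-67.44, 78.34], [-121.81, 120.89], [-77.56, 73.72], [-180, 180]. Speed limits (degrees/s): [108.29, 108.29, 147.25, 159.86, 180, 180].

INTERFACE

Orientations are given as [roll, pitch, yaw] about the fixed x, y, z axes, in that order (R = Rz(yaw) Ry(pitch) Rx(roll)).
In Python, from rig import * gives the robot as it stands.
- The arm moves only by the tool send_rows, never from a script. Its argument "rows" is a list of rows, each a list of 2 entries, a list of its own where there are three numbers: the shift along the tool's x, y, z in mm, then the turn about the tool's z in rad. In form: [[[x, y, z], yaw], ...]. A call has 1 to 12 rows; each row is the pose to reach, as a shift and turn from the pose commanded when the call began, along the tool's axes at that moment; what a row does not reach only later rows make up. A row lasts 1/10 s, in which the tool goes at most 50 mm and 8.59 degrees, less where a joint would pass 70% of its speed; a pose out of reach is approached as far as the arm can. A call with a gripper value outside its range is refused whole. "claw" is the opening, from 0 (shut) to 1 (fully open), set as the call begins (left out, the last holds). The fingers move at their own pace and stop on an object; "squeeze" is the grip in N (left out, the last holds). Time passes only in rows, so rows that repeat a pose let the fingers close. It gives the time, the measured TCP pose, the force, the opening and the grip force at its end, in the units of the state.
- get_obs(): the state, without advancing time (a new reading comes with each control period).
- read_camera(name): name is "scene" or "top" or "wrist"; returns a dict with "image" (420x560x3 uint8, red, green, blue), "intrinsics" (3x3 intrinsics, pixels), "pose" (4x4, takes a point from camera to world coordinates); the wrist camera has in their place "mount" (4x4, takes a point from camera to tool coordinates, whose origin is the TCP and whose axes are the flange's). Camera axes: x right, y down, z forward; pixel columns grow to the right and rows downward; lengths in m; the calibration is good to about 2 mm. A picture is of the moment at which its call begins: read the wrist's pose just before it. There is no depth.
- hand_in(): hands the job in; it is judged then, once.
The state is a dict: "t": time; "joint_positions": joint angles; "dq": joint speeds; "joint_torque": joint torques, N m; "ee_pos": TCP position; "orientation": TCP orientation; "contact_force": force on the tool from outside, world axes, zero at the start; "wrist_torque": the same for the moment, N m; "width": finger opening in m; "grasp_force": force on a finger pad.
Only numpy, scipy, OpenCV 4.12 (cv2) and the standard library are available. Lean on these libraries where they do the work, as an engineer would, in place of code of your own. Each camera call takes 0.05 s, during which the arm holds its last target. There are 200 camera calls.

TASK

First lift every bottle that has fallen over off the free-spinning turntable and lay it down flat in the tray where the earlier reject lies on its side, not on top of another. Only then take the fresh bottles standing in the other tray and stand them upright on the turntable's floor, inside its rim. Leave the standing bottles already on the turntable standing there, leave the old reject and the other things on the bench where they are, do not whirl the turntable, and leave it at rest.

Things in the scene. Friction and masses are not known exactly. Their poses are not given: they have to be found in the camera images.
- turntable (a joint): the sample turntable's free rotation about its upright axis (rad, counter-clockwise from above, no stops): a passive round aluminium dish 310 mm across on a low-friction bearing, about 0.9 kg. Any sideways touch turns it, and it coasts to rest in a few seconds.
- turntable_top (a point): centre of the turntable's flat floor, on its axis, 30 mm above the bench. The flat floor has a radius of 151 mm; a rim 4 mm thick stands 5 mm above it, and at the centre a steel knob 24 mm across stands 22 mm above it. x and y turn with the dish.
- tray_left: white plastic tray fixed to the bench on the robot's left (+y): outside 216 (x) x 204 (y) x 30 (z) mm, walls 4 mm thick. Origin: centre of its underside. Its floor is 4 mm thick and most of it is covered by a card liner 2 mm thick, 170 x 160 mm, so that bottles rest 4 to 6 mm above the origin.
- tray_right: the same kind of tray on the robot's right (-y). One of the two trays holds the bottle rejected earlier, lying on its side; the other holds the fresh bottles, standing. Which is which changes from start to start.
- bottle_a: amber glass sample bottle with a black screw cap; square body 30 x 30 mm and 40 mm tall, on it a round cap 24 mm across and 12 mm tall (52 mm overall), about 50 g. Origin: centre of the square body (20 mm from its base, 15 mm from each side); its z axis points from base to cap, x and y are square to the side faces. Starts on the turntable, lying on its side or absent.
- bottle_b: a bottle just like bottle_a, with the same axes and origin. Starts on the turntable, lying on its side or absent.
- bottle_c: a bottle just like bottle_a, with the same axes and origin. Starts on the turntable, lying on its side or absent.
- bottle_d: a bottle just like bottle_a, with the same axes and origin. Starts on the turntable, lying on its side or absent.
- bottle_e: a bottle just like bottle_a, with the same axes and origin. Starts standing on the turntable.
- bottle_f: a bottle just like bottle_a, with the same axes and origin. Starts standing on the turntable.
- bottle_g: a bottle just like bottle_a, with the same axes and origin. Starts standing in one of the two trays.
- bottle_h: a bottle just like bottle_a, with the same axes and origin. Starts standing in one of the two trays.
- bottle_i: a bottle just like bottle_a, with the same axes and origin. Starts standing in one of the two trays.
- bottle_j: a bottle just like bottle_a, with the same axes and origin. Starts lying on its side in one of the two trays (a bottle rejected earlier).
- mouse: black computer mouse, 100 x 58 x 33 mm, on the bench; a bystander. Origin: centre of its underside.
- spatula: slim steel lab spatula 130 mm long, 9 mm wide, lying on the bench; a bystander. Origin: centre of its underside.
- hygrometer: white thermo-hygrometer standing on the bench, 30 x 100 x 75 mm; a bystander. Origin: centre of its underside.
Mind the look-alikes: they are no part of the job. Leave any blue or yellow look-alike of the bottle_d alone.

How it is judged (in metres and radians):
On the way:
1. every fallen bottle lies flat on the floor of the tray that holds the old reject, while no fresh bottle has been put on the turntable yet ((((x of bottle_j in the frame of tray_left between -0.1 and 0.1 m and y of bottle_j in the frame of tray_left between -0.094 and 0.094 m and z of bottle_j in the frame of tray_left between 0.01 and 0.034 m and angle between bottle_j's own z axis and vertical between 1.35 and 1.79 rad) and (x of bottle_a in the frame of tray_left between -0.1 and 0.1 m and y of bottle_a in the frame of tray_left between -0.094 and 0.094 m and z of bottle_a in the frame of tray_left between 0.01 and 0.034 m and angle between bottle_a's own z axis and vertical between 1.35 and 1.79 rad) and (x of bottle_b in the frame of tray_left between -0.1 and 0.1 m and y of bottle_b in the frame of tray_left between -0.094 and 0.094 m and z of bottle_b in the frame of tray_left between 0.01 and 0.034 m and angle between bottle_b's own z axis and vertical between 1.35 and 1.79 rad) and (x of bottle_c in the frame of tray_left between -0.1 and 0.1 m and y of bottle_c in the frame of tray_left between -0.094 and 0.094 m and z of bottle_c in the frame of tray_left between 0.01 and 0.034 m and angle between bottle_c's own z axis and vertical between 1.35 and 1.79 rad) and (x of bottle_d in the frame of tray_left between -0.1 and 0.1 m and y of bottle_d in the frame of tray_left between -0.094 and 0.094 m and z of bottle_d in the frame of tray_left between 0.01 and 0.034 m and angle between bottle_d's own z axis and vertical between 1.35 and 1.79 rad)) or ((x of bottle_j in the frame of tray_right between -0.1 and 0.1 m and y of bottle_j in the frame of tray_right between -0.094 and 0.094 m and z of bottle_j in the frame of tray_right between 0.01 and 0.034 m and angle between bottle_j's own z axis and vertical between 1.35 and 1.79 rad) and (x of bottle_a in the frame of tray_right between -0.1 and 0.1 m and y of bottle_a in the frame of tray_right between -0.094 and 0.094 m and z of bottle_a in the frame of tray_right between 0.01 and 0.034 m and angle between bottle_a's own z axis and vertical between 1.35 and 1.79 rad) and (x of bottle_b in the frame of tray_right between -0.1 and 0.1 m and y of bottle_b in the frame of tray_right between -0.094 and 0.094 m and z of bottle_b in the frame of tray_right between 0.01 and 0.034 m and angle between bottle_b's own z axis and vertical between 1.35 and 1.79 rad) and (x of bottle_c in the frame of tray_right between -0.1 and 0.1 m and y of bottle_c in the frame of tray_right between -0.094 and 0.094 m and z of bottle_c in the frame of tray_right between 0.01 and 0.034 m and angle between bottle_c's own z axis and vertical between 1.35 and 1.79 rad) and (x of bottle_d in the frame of tray_right between -0.1 and 0.1 m and y of bottle_d in the frame of tray_right between -0.094 and 0.094 m and z of bottle_d in the frame of tray_right between 0.01 and 0.034 m and angle between bottle_d's own z axis and vertical between 1.35 and 1.79 rad))) and horizontal distance between each of bottle_g, bottle_h, bottle_i and turntable_top above 0.16 m), for 0.2 s.
At the end, for the whole second after the job is handed in: Fallen bottles lie level (12 deg) on the floor of the tray with the old reject (centre under 34 mm above its underside); fresh bottles and the two on the turntable stand on its floor, upright (7 deg), within 135 mm of its axis; all released, still; turntable under 0.25 rad/s ((((x of bottle_j in the frame of tray_left between -0.1 and 0.1 m and y of bottle_j in the frame of tray_left between -0.094 and 0.094 m and z of bottle_j in the frame of tray_left between 0.01 and 0.034 m and angle between bottle_j's own z axis and vertical between 1.35 and 1.79 rad) and (x of bottle_a in the frame of tray_left between -0.1 and 0.1 m and y of bottle_a in the frame of tray_left between -0.094 and 0.094 m and z of bottle_a in the frame of tray_left between 0.01 and 0.034 m and angle between bottle_a's own z axis and vertical between 1.35 and 1.79 rad) and (x of bottle_b in the frame of tray_left between -0.1 and 0.1 m and y of bottle_b in the frame of tray_left between -0.094 and 0.094 m and z of bottle_b in the frame of tray_left between 0.01 and 0.034 m and angle between bottle_b's own z axis and vertical between 1.35 and 1.79 rad) and (x of bottle_c in the frame of tray_left between -0.1 and 0.1 m and y of bottle_c in the frame of tray_left between -0.094 and 0.094 m and z of bottle_c in the frame of tray_left between 0.01 and 0.034 m and angle between bottle_c's own z axis and vertical between 1.35 and 1.79 rad) and (x of bottle_d in the frame of tray_left between -0.1 and 0.1 m and y of bottle_d in the frame of tray_left between -0.094 and 0.094 m and z of bottle_d in the frame of tray_left between 0.01 and 0.034 m and angle between bottle_d's own z axis and vertical between 1.35 and 1.79 rad)) or ((x of bottle_j in the frame of tray_right between -0.1 and 0.1 m and y of bottle_j in the frame of tray_right between -0.094 and 0.094 m and z of bottle_j in the frame of tray_right between 0.01 and 0.034 m and angle between bottle_j's own z axis and vertical between 1.35 and 1.79 rad) and (x of bottle_a in the frame of tray_right between -0.1 and 0.1 m and y of bottle_a in the frame of tray_right between -0.094 and 0.094 m and z of bottle_a in the frame of tray_right between 0.01 and 0.034 m and angle between bottle_a's own z axis and vertical between 1.35 and 1.79 rad) and (x of bottle_b in the frame of tray_right between -0.1 and 0.1 m and y of bottle_b in the frame of tray_right between -0.094 and 0.094 m and z of bottle_b in the frame of tray_right between 0.01 and 0.034 m and angle between bottle_b's own z axis and vertical between 1.35 and 1.79 rad) and (x of bottle_c in the frame of tray_right between -0.1 and 0.1 m and y of bottle_c in the frame of tray_right between -0.094 and 0.094 m and z of bottle_c in the frame of tray_right between 0.01 and 0.034 m and angle between bottle_c's own z axis and vertical between 1.35 and 1.79 rad) and (x of bottle_d in the frame of tray_right between -0.1 and 0.1 m and y of bottle_d in the frame of tray_right between -0.094 and 0.094 m and z of bottle_d in the frame of tray_right between 0.01 and 0.034 m and angle between bottle_d's own z axis and vertical between 1.35 and 1.79 rad))) and z of bottle_e in the frame of turntable_top between 0.014 and 0.027 m and horizontal distance between each of bottle_e, bottle_f, bottle_g, bottle_h, bottle_i and turntable_top below 0.135 m and angle between each of bottle_e, bottle_f, bottle_g, bottle_h, bottle_i's own z axis and vertical below 0.12 rad and z of bottle_f in the frame of turntable_top between 0.014 and 0.027 m and z of bottle_g in the frame of turntable_top between 0.014 and 0.027 m and z of bottle_h in the frame of turntable_top between 0.014 and 0.027 m and z of bottle_i in the frame of turntable_top between 0.014 and 0.027 m and linear speed of each of bottle_a, bottle_b, bottle_c, bottle_d, bottle_e, bottle_f, bottle_g, bottle_h, bottle_i below 0.03 m/s and velocity of joint turntable between -0.25 and 0.25 rad/s); the robot touches nothing.
It fails at once if the turntable is whirled (faster than 3 rad/s) (velocity of joint turntable above 3 rad/s or velocity of joint turntable below -3 rad/s).
It fails at once if a bottle that stood on the turntable is picked up (height (world z) of any of bottle_e, bottle_f above 0.1 m).
It fails at once if the old reject is picked up (height (world z) of bottle_j above 0.08 m).
It fails at once if the mouse, the spatula or the hygrometer is moved by more than 40 mm (distance of any of mouse, spatula, hygrometer from where it was at the start of the episode above 0.04 m).
Of bottle_a, bottle_b, bottle_c, bottle_d only 2 to 4 are there at a start; the rules pass over those that are not, and their reading is None.
At some moment in a run one of bottle_a, bottle_b, bottle_c, bottle_d may be knocked a few centimetres aside while the robot is not near it.
It also fails if it takes over 210 s, if anything falls off the work surface, if the arm or the gripper's body presses on something with over 40 N, if the wrist force passes 120 N, or if a joint passes its speed limit or range.

## Working session

There is one attempt and no reset: what is moved stays moved. The work goes in short steps, Python scripts to look and compute and a tool call to move; the robot and the scene stay as the last step left them, time stands still between calls to the robot, and variables do not carry over. Pictures are saved under pics/ and viewed, at most 14 in all, crops included, and the job is handed in when it is done.

Besides the shell and the picture viewer there is one more tool, called by a JSON object that holds its "api" and its "payload", one argument or row to a line. send_rows: Moves the arm, as the interface text tells. Its arguments: {"type":"object","properties":{"rows":{"type":"array","items":{"type":"array"}},"claw":{"type":"number"},"squeeze":{"type":"number"}},"required":["rows"]}

```bash
ls; mkdir -p pics; python3 - <<'E'
from rig import *
import cv2,pickle
o=get_obs();print(o)
for n in("top","scene","wrist"):
    c=read_camera(n);pickle.dump(c,open(f"pics/{n}0.pkl","wb"));cv2.imwrite(f"pics/{n}0.png",c["image"][:,:,::-1])
    print(n,c["intrinsics"].tolist(),(c.get("pose") if "pose" in c else c["mount"]))
E
```

```text
pics
{'t': 0.0, 'joint_positions': array([ 6.54718994e+01,  1.50984622e+01, -2.80460094e+00,  7.21599714e+01,
       -6.64791772e-04,  8.11009364e+01]), 'dq': array([-0.05364437,  0.04543607, -0.06865145,  0.10763331,  0.03295808,
       -0.00794171]), 'joint_torque': array([ 2.64830443e-03, -6.37624526e+01,  3.84573054e+01,  1.36682228e-02,
       -4.36824678e-06,  1.70156497e-06]), 'ee_pos': array([0.14133285, 0.50531294, 0.23082311]), 'orientation': array([-1.79937621e+02, -9.09429324e-03,  1.64370958e+02]), 'contact_force': array([0.28990955, 0.60803685, 0.2349715 ]), 'wrist_torque': array([ 0.02936122, -0.08541343, -0.02183706]), 'grasp_force': 0.0, 'width': 0.08551046762963437}
top [[509.3876409238195, 0.0, 281.09511697899836], [0.0, 509.3876409238195, 213.27143501731757], [0.0, 0.0, 1.0]] [[-0.02511774 -0.9962576   0.08270367  0.41756045]
 [-0.99955183  0.02637608  0.01415762 -0.01112485]
 [-0.01628604 -0.08231099 -0.99647361  1.20245406]
 [ 0.          0.          0.          1.        ]]
scene [[431.45032226603536, 0.0, 278.11329633161256], [0.0, 431.45032226603536, 201.56099918992592], [0.0, 0.0, 1.0]] [[ 0.03887195  0.51845857 -0.85421876  1.32412451]
 [ 0.99922001 -0.01421998  0.0368397  -0.04942597]
 [ 0.00695289 -0.85498451 -0.51860693  0.56830393]
 [ 0.          0.          0.          1.        ]]
wrist [[332.6881919825594, 0.0, 285.3790538781483], [0.0, 332.6881919825594, 209.6871815816576], [0.0, 0.0, 1.0]] [[-5.48215676e-04 -9.59524305e-01 -2.81625295e-01  7.15444413e-02]
 [ 9.99999695e-01 -3.69197141e-04 -6.88723215e-04 -9.64883296e-04]
 [ 5.56871411e-04 -2.81625587e-01  9.59524215e-01 -1.42572790e-01]
 [ 0.00000000e+00  0.00000000e+00  0.00000000e+00  1.00000000e+00]]
```

View pics/top0.png

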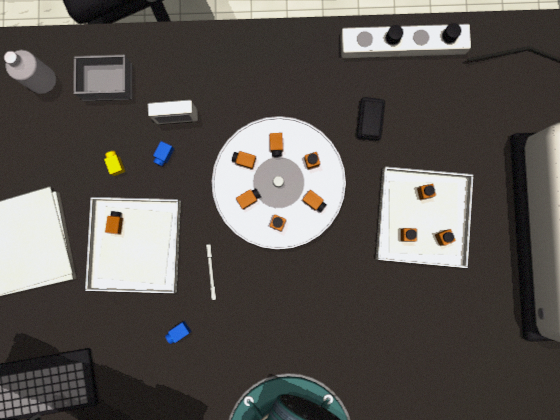

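View pics/scene0.png

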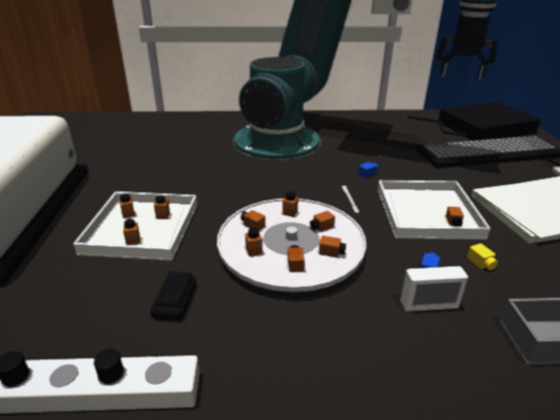

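```bash
cat > h.py <<'E'
from rig import *
import cv2, numpy as np, pickle
def ray(px,c,z,pose=None):
    P=c["pose"] if pose is None else pose
    d=P[:3,:3]@np.linalg.inv(c["intrinsics"])@np.array([px[0],px[1],1.]); o=P[:3,3]
    return (o+d*(z-o[2])/d[2])[:2]
def masks(im):
    hsv=cv2.cvtColor(im,cv2.COLOR_RGB2HSV); h,s,v=cv2.split(hsv)
    om=((h<18)&(s>120)&(v>50)).astype(np.uint8); dk=((v<75)&(om==0)).astype(np.uint8)
    return om,dk
def detect(c,base_fn,K=4,minA=60):
    """orange bodies with nearby cap; K = upsampling; returns list of dicts"""
    im=cv2.resize(c["image"],None,fx=K,fy=K,interpolation=cv2.INTER_CUBIC)
    om,dk=masks(im); n,lab,st,cen=cv2.connectedComponentsWithStats(om)
    out=[]
    for i in range(1,n):
        if st[i,4]<minA*K*K: continue
        body=(lab==i).astype(np.uint8)
        near=cv2.dilate(body,np.ones((3*K,3*K),np.uint8))
        n2,l2,s2,c2=cv2.connectedComponentsWithStats(dk)
        best=max((j for j in range(1,n2) if (near[l2==j]).any() and s2[j,4]<220*K*K),key=lambda j:near[l2==j].sum(),default=None)
        f=lambda p:((np.array(p)+.5)/K-.5)
        r=dict(o=f(cen[i]),A=st[i,4]/K/K)
        pts=cv2.findNonZero(body)
        if best is not None:
            r["cap"]=f(c2[best]); r["capA"]=s2[best,4]/K/K
        hull=cv2.convexHull(pts); (x,y),(w,h),a=cv2.minAreaRect(hull); r["rect"]=(f((x,y)),w/K,h/K,a)
        r["box"]=f(cv2.boxPoints(((x,y),(w,h),a)))
        out.append(r)
    return out
def world(c,r,floor):
    """classify and give xy, axis angle (deg, base->cap) for lying ones, side angle for standing"""
    w=[ray(p,c,floor+.015) for p in r["box"]]
    e=w[1]-w[0]; sa=np.degrees(np.arctan2(e[1],e[0]))%90
    o=ray(r["o"],c,floor+.018); cap=ray(r["cap"],c,floor+.015) if "cap" in r else o
    d=cap-o
    return o,cap,np.hypot(*d)*1000,np.degrees(np.arctan2(d[1],d[0])),sa
E
python3 - <<'E'
from h import *
import rig;print([k for k in dir(rig) if k[0]!='_']); print(getattr(rig,'tcp_to_grasp',None))
c=pickle.load(open("pics/top0.pkl","rb"))
L=detect(c,None)
im=cv2.resize(c["image"][:,:,::-1],None,fx=4,fy=4,interpolation=cv2.INTER_CUBIC)
for k,r in enumerate(L):
    fl=.03 if 200<r["o"][0]<350 else .006
    o,cap,d,a,sa=world(c,r,fl)
    print(k,r["o"].round(1),round(r["A"]),round(r.get("capA",0)),"rect",round(r["rect"][1],1),round(r["rect"][2],1),"W",o.round(4),"cap",cap.round(4),"d%.1f ax%.0f side%.0f"%(d,a,sa))
    cv2.drawContours(im,[np.int32(r["box"]*4)],-1,(0,255,0),1)
    if "cap" in r: cv2.circle(im,np.int32(r["cap"]*4).tolist(),3,(255,0,255),-1)
# turntable & trays
g=cv2.cvtColor(c["image"],cv2.COLOR_RGB2GRAY); n,lab,st,cen=cv2.connectedComponentsWithStats((g>110).astype(np.uint8))
for i in range(1,n):
    if 3000<st[i,4]<20000:
        (x,y),rr=cv2.minEnclosingCircle(cv2.findNonZero((lab==i).astype(np.uint8))); rc=cv2.minAreaRect(cv2.findNonZero((lab==i).astype(np.uint8)))
        print(st[i].tolist(),"circ",ray((x,y),c,.035).round(4),round(rr,1),"rect",ray(rc[0],c,.03).round(4),rc[1:])
cv2.imwrite("pics/ov.png",np.hstack([im[400:1000,820:1420][:, :],im[700:1300,1500:1900][:, 0:400]])[:, :][::1,::1][:600,:1000][:, :][:, :][:, :][:, :][:, 0:800] if 0 else np.hstack([cv2.resize(im[440:1020,830:1400],(480,488)),cv2.resize(im[700:1060,1500:1880],(320,303)) if 0 else cv2.copyMakeBorder(im[700:1010,1570:1850],0,178,0,0,cv2.BORDER_CONSTANT)]))
E
```

```text
['PlanningError', 'get_obs', 'hand_in', 'read_camera', 'tcp_to_grasp']
0.0187
0 [275.7 141.3] 216 63 rect 18.4 12.6 W [0.6798 0.0135] cap [0.6529 0.0129] d26.9 ax-179 side1
1 [245.1 159.5] 242 34 rect 18.8 13.6 W [0.6395 0.0847] cap [0.6475 0.1099] d26.5 ax72 side72
2 [311.3 161.4] 108 70 rect 14.4 13.7 W [ 0.6309 -0.0669] cap [ 0.6384 -0.0693] d7.9 ax-17 side16
3 [424.3 192. ] 126 72 rect 13.1 16.6 W [ 0.5562 -0.3277] cap [ 0.5607 -0.3393] d12.4 ax-68 side11
4 [246.3 198.8] 233 42 rect 13.5 18.0 W [0.5486 0.0838] cap [0.561  0.0613] d25.7 ax-61 side30
5 [312.6 199.8] 234 40 rect 18.1 13.6 W [ 0.5423 -0.0672] cap [ 0.5259 -0.0864] d25.3 ax-131 side52
6 [277.4 222.9] 92 66 rect 13.2 13.4 W [0.4917 0.0141] cap [0.4943 0.0146] d2.7 ax12 side66
7 [113.5 224.2] 260 40 rect 15.5 17.9 W [0.5001 0.3966] cap [0.5251 0.3924] d25.4 ax-9 side82
8 [406.6 234.6] 113 74 rect 12.8 15.5 W [ 0.4584 -0.2823] cap [ 0.4596 -0.2926] d10.4 ax-83 side89
9 [442.9 237.3] 130 76 rect 13.9 16.7 W [ 0.45   -0.3651] cap [ 0.4513 -0.3778] d12.8 ax-84 side22
[206, 0, 354, 20, 5129] circ [ 1.0062 -0.2476] 176.5 rect [ 0.9951 -0.2481] ((19.0, 353.0), 90.0)
[211, 116, 135, 133, 13370] circ [0.5868 0.0103] 67.3 rect [0.5873 0.0103] ((132.2289581298828, 132.93606567382812), 45.0)
[378, 167, 96, 101, 7622] circ [ 0.4971 -0.3258] 64.7 rect [ 0.4979 -0.3265] ((90.75007629394531, 94.73733520507812), 4.573921203613281)
[0, 187, 73, 109, 6201] circ [0.4649 0.5961] 59.5 rect [0.4673 0.5951] ((97.48123168945312, 74.64692687988281), 79.04593658447266)
[85, 197, 94, 96, 7992] circ [0.4516 0.3523] 64.7 rect [0.4515 0.3512] ((91.04442596435547, 95.12752532958984), 2.4895529747009277)
```

View pics/ov.png

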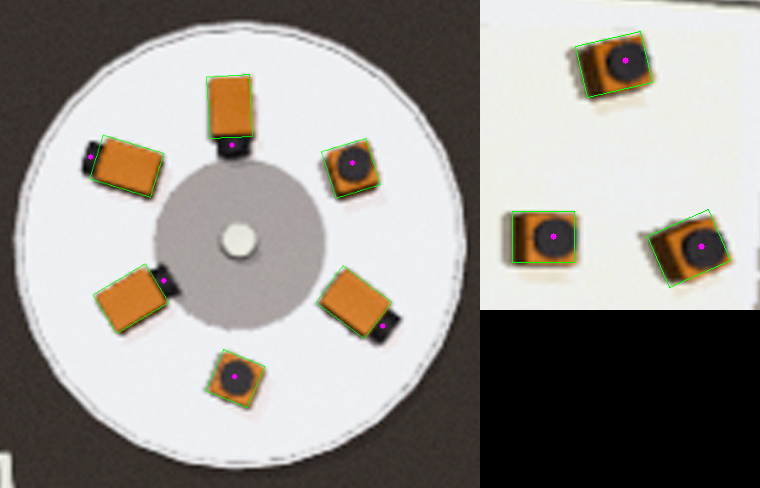

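```bash
cat >> h.py <<'E'
def plan(*wps):
    """waypoints (x,y,z,yaw deg) world -> rows (mm, rad) from current pose, with row counts"""
    o=get_obs(); p=o["ee_pos"]; y0=o["orientation"][2]; a=np.radians(y0)
    X=np.array([np.cos(a),np.sin(a),0]);Y=np.array([np.sin(a),-np.cos(a),0]);Z=np.array([0,0,-1.])
    print("t%.1f at"%o["t"],p.round(4),"yaw%.1f j1 %.0f j6 %.0f w%.4f gf%.1f"%(y0,o["joint_positions"][0],o["joint_positions"][5],o["width"],o["grasp_force"]))
    q=np.zeros(3);t=0
    for x,y,z,w in wps:
        d=np.array([x,y,z])-p; s=np.array([d@X,d@Y,d@Z])*1000; dy=-((w-y0+180)%360-180)
        # keep j6 in range
        j1=np.degrees(np.arctan2(y,x)); j6=o["joint_positions"][5]+dy+j1-o["joint_positions"][0]
        n=max(np.linalg.norm(s-q)/50,abs(dy-t)/8.59)
        print("  [[%.0f,%.0f,%.0f],%.3f] rows>=%.1f j6->%.0f"%(*s,np.radians(dy),n,j6)); q=s;t=dy
E
python3 - <<'E'
from h import *
plan((.5486,.0838,.13,119),(.5486,.0838,.034,119))
E
```

```text
t0.1 at [0.1414 0.5054 0.2309] yaw164.4 j1 65 j6 81 w0.0856 gf0.0
  [[-506,-296,101],0.792] rows>=11.9 j6->70
  [[-506,-296,197],0.792] rows>=1.9 j6->70
```

{"api": "send_rows", "payload": {
  "rows": [
    [[-506, -296, 101], 0.792],
    [[-506, -296, 101], 0.792],
    [[-506, -296, 101], 0.792],
    [[-506, -296, 101], 0.792],
    [[-506, -296, 101], 0.792],
    [[-506, -296, 101], 0.792],
    [[-506, -296, 101], 0.792],
    [[-506, -296, 101], 0.792],
    [[-506, -296, 101], 0.792],
    [[-506, -296, 101], 0.792],
    [[-506, -296, 101], 0.792],
    [[-506, -296, 101], 0.792]
  ],
  "claw": 0.6,
  "squeeze": 40
}}

```text
t: 1.35
ee_pos: [0.5502, 0.0821, 0.1297]
orientation: [-180.0, -0.0, 118.9]
contact_force: [0.9, 1.3, 0.1]
width: 0.0517
grasp_force: 0.0
```

```bash
python3 - <<'E'
from h import *
o=get_obs(); c=read_camera("wrist"); plan((.5486,.0838,.13,119),(.5486,.0838,.034,119))
cv2.imwrite("pics/w1.png",c["image"][:,:,::-1])
E
```

```text
t1.4 at [0.554  0.0783 0.1283] yaw118.8 j1 -0 j6 61 w0.0511 gf0.0
  [[7,-2,-2],-0.003] rows>=0.2 j6->70
  [[7,-2,94],-0.003] rows>=1.9 j6->70
```

View pics/w1.png

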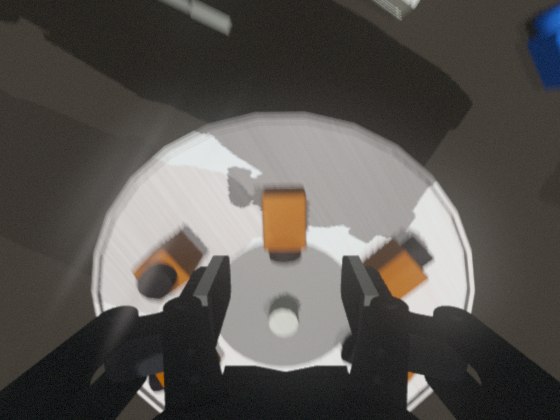

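{"api": "send_rows", "payload": {
  "rows": [
    [[0, 0, 0], 0],
    [[0, 0, 0], 0],
    [[0, 0, 30], 0],
    [[0, 0, 60], 0],
    [[0, 0, 80], 0],
    [[0, 0, 90], 0],
    [[0, 0, 96], 0],
    [[0, 0, 96], 0],
    [[0, 0, 96], 0]
  ]
}}

```text
t: 2.3
ee_pos: [0.5494, 0.0844, 0.0352]
orientation: [179.9, 0.0, 119.0]
contact_force: [0.5, 1.0, -0.6]
width: 0.0513
grasp_force: 0.0
```

```bash
python3 - <<'E'
from h import *
plan((.5486,.0838,.034,119)); print(get_obs()["contact_force"])
c=read_camera("wrist"); cv2.imwrite("pics/w2.png",c["image"][:,:,::-1])
E
```

```text
t2.3 at [0.5494 0.0844 0.0352] yaw119.0 j1 0 j6 61 w0.0513 gf0.0
  [[-0,-1,1],0.000] rows>=0.0 j6->70
[ 0.51740427  1.03922643 -0.58748328]
```

View pics/w2.png

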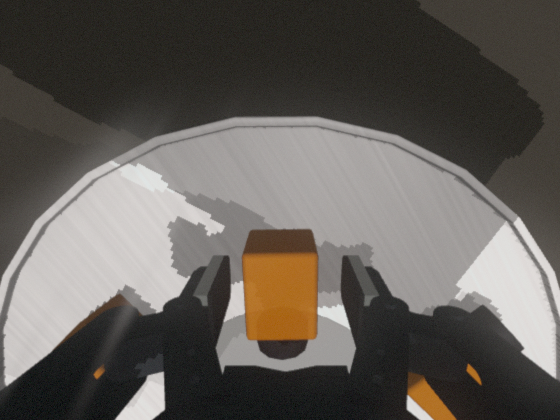

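{"api": "send_rows", "payload": {
  "rows": [
    [[0, 0, 0], 0],
    [[0, 0, 0], 0],
    [[0, 0, 0], 0],
    [[0, 0, 0], 0],
    [[0, 0, 0], 0],
    [[0, 0, 0], 0],
    [[0, 0, 0], 0],
    [[0, 0, 0], 0]
  ],
  "claw": 0.2
}}

```text
t: 3.15
ee_pos: [0.5495, 0.0842, 0.035]
orientation: [179.9, 0.0, 119.0]
contact_force: [-0.7, 0.6, 7.0]
width: 0.0294
grasp_force: 40.0
```

```bash
python3 - <<'E'
from h import *
x,y=.5494,.0844
plan((x,y,.13,119),(.405,.297,.11,180),(.405,.297,.012,180))
E
```

```text
t3.1 at [0.5495 0.0842 0.035 ] yaw119.0 j1 0 j6 61 w0.0294 gf40.0
  [[0,-0,-95],-0.000] rows>=1.9 j6->70
  [[256,-23,-75],-1.065] rows>=7.1 j6->36
  [[256,-23,23],-1.065] rows>=2.0 j6->36
```

{"api": "send_rows", "payload": {
  "rows": [
    [[0, 0, -15], 0],
    [[0, 0, -55], 0],
    [[0, 0, -95], 0],
    [[256, -23, -75], -1.065],
    [[256, -23, -75], -1.065],
    [[256, -23, -75], -1.065],
    [[256, -23, -75], -1.065],
    [[256, -23, -75], -1.065],
    [[256, -23, -75], -1.065],
    [[256, -23, -75], -1.065],
    [[256, -23, -75], -1.065],
    [[256, -23, -75], -1.065]
  ]
}}

```text
t: 4.35
ee_pos: [0.405, 0.2969, 0.1094]
orientation: [180.0, 0.0, 179.8]
contact_force: [-0.2, 0.9, -0.6]
width: 0.0292
grasp_force: 39.8
```

{"api": "send_rows", "payload": {
  "rows": [
    [[0, 0, 0], 0],
    [[0, 0, 0], 0],
    [[0, 0, 0], 0],
    [[0, 0, 30], 0],
    [[0, 0, 60], 0],
    [[0, 0, 80], 0],
    [[0, 0, 90], 0],
    [[0, 0, 98], 0],
    [[0, 0, 98], 0],
    [[0, 0, 98], 0]
  ]
}}

```text
t: 5.35
ee_pos: [0.4052, 0.2972, 0.0117]
orientation: [180.0, 0.0, 180.0]
contact_force: [-0.9, -0.8, -1.3]
width: 0.0295
grasp_force: 40.6
```

```bash
python3 - <<'E'
from h import *
plan((.405,.297,.012,180)); print(get_obs()["contact_force"])
c=read_camera("wrist"); cv2.imwrite("pics/w3.png",c["image"][:,:,::-1])
E
```

```text
t5.3 at [0.4052 0.2972 0.0117] yaw180.0 j1 27 j6 27 w0.0295 gf40.6
  [[0,-0,-0],-0.000] rows>=0.0 j6->36
[-0.85394437 -0.80747776 -1.28439916]
```

View pics/w3.png

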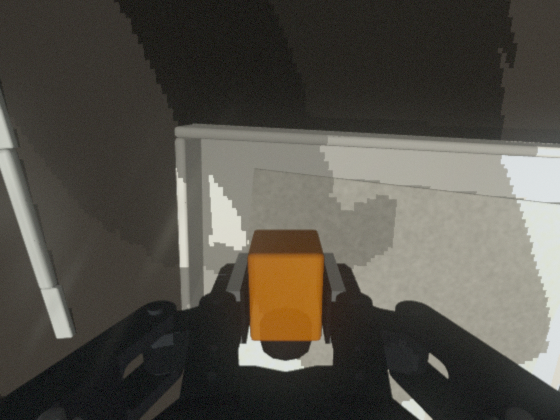

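{"api": "send_rows", "payload": {
  "rows": [
    [[0, 0, 0], 0],
    [[0, 0, 0], 0],
    [[0, 0, 0], 0],
    [[0, 0, 0], 0],
    [[0, 0, -20], 0],
    [[0, 0, -60], 0],
    [[0, 0, -100], 0],
    [[0, 0, -120], 0],
    [[0, 0, -120], 0]
  ],
  "claw": 0.48
}}

```text
t: 6.3
ee_pos: [0.4061, 0.2977, 0.134]
orientation: [179.9, 0.2, -180.0]
contact_force: [-0.4, -1.1, -0.1]
width: 0.0408
grasp_force: 0.0
```

```bash
cat >> h.py <<'E'
C0=np.array([.587,.0103])
def look(tag):
    c=read_camera("top"); cv2.imwrite(f"pics/top{tag}.png",c["image"][:,:,::-1]); res=[]
    for r in detect(c,None):
        q=ray(r["o"],c,.04); tt=np.hypot(*(q-C0))<.17
        fl=.03 if tt else .006
        o,cap,d,a,sa=world(c,r,fl)
        kind="LIE" if d>18 else "std"
        if kind=="std": o=ray(r["cap"],c,fl+.050)
        print("TT " if tt else "   ",kind,o.round(4),"ax%.0f side%.0f d%.1f A%d"%(a,sa,d,r["A"])); res.append((tt,kind,o,a,sa))
    return res
E
python3 - <<'E'
from h import *
look(1); plan()
E
```

```text
TT  LIE [0.6798 0.0133] ax-179 side1 d26.9 A215
TT  LIE [0.6396 0.0847] ax72 side72 d26.4 A242
TT  std [ 0.6316 -0.0676] ax-19 side15 d10.3 A95
    std [ 0.5565 -0.3295] ax-68 side12 d12.3 A126
TT  LIE [ 0.5421 -0.0671] ax-131 side51 d25.2 A234
TT  std [0.492 0.014] ax10 side65 d2.7 A93
    LIE [0.4999 0.396 ] ax-8 side85 d25.4 A261
    std [ 0.4584 -0.2843] ax-83 side89 d10.4 A112
    std [ 0.4503 -0.367 ] ax-84 side21 d12.9 A130
    std [0.4043 0.2816] ax-162 side37 d14.9 A67
t6.3 at [0.4054 0.2973 0.1322] yaw-180.0 j1 27 j6 27 w0.0409 gf0.0
```

```bash
python3 - <<'E'
from h import *
plan((.6396,.0847,.13,252),(.6396,.0847,.036,252))
E
```

```text
t6.3 at [0.4054 0.2973 0.1322] yaw-180.0 j1 27 j6 27 w0.0409 gf0.0
  [[-234,-213,2],-1.256] rows>=8.4 j6->-64
  [[-234,-213,96],-1.256] rows>=1.9 j6->-64
```

{"api": "send_rows", "payload": {
  "rows": [
    [[-234, -213, 2], -1.256],
    [[-234, -213, 2], -1.256],
    [[-234, -213, 2], -1.256],
    [[-234, -213, 2], -1.256],
    [[-234, -213, 2], -1.256],
    [[-234, -213, 2], -1.256],
    [[-234, -213, 2], -1.256],
    [[-234, -213, 2], -1.256],
    [[-234, -213, 2], -1.256],
    [[-234, -213, 2], -1.256],
    [[-234, -213, 2], -1.256],
    [[-234, -213, 2], -1.256]
  ],
  "claw": 0.6
}}

```text
t: 7.55
ee_pos: [0.6385, 0.0842, 0.1288]
orientation: [180.0, -0.0, -108.1]
contact_force: [0.0, -0.1, 1.0]
width: 0.0517
grasp_force: 0.0
```

{"api": "send_rows", "payload": {
  "rows": [
    [[0, 0, 0], 0],
    [[0, 0, 0], 0],
    [[0, 0, 30], 0],
    [[0, 0, 60], 0],
    [[0, 0, 80], 0],
    [[0, 0, 90], 0],
    [[0, 0, 94], 0],
    [[0, 0, 94], 0],
    [[0, 0, 94], 0]
  ]
}}

```text
t: 8.45
ee_pos: [0.6395, 0.0841, 0.0363]
orientation: [-179.9, 0.0, -108.0]
contact_force: [0.9, -0.5, 0.4]
width: 0.0515
grasp_force: 0.0
```

```bash
python3 - <<'E'
from h import *
plan((.6396,.0847,.036,252)); print(get_obs()["contact_force"])
c=read_camera("wrist"); cv2.imwrite("pics/w4.png",c["image"][:,:,::-1])
om,_=masks(c["image"]); om[:, :200]=0; om[:,380:]=0; print(cv2.minAreaRect(cv2.findNonZero(om)))
E
```

```text
t8.4 at [0.6395 0.0841 0.0363] yaw-108.0 j1 0 j6 -72 w0.0515 gf0.0
  [[-1,0,0],-0.000] rows>=0.0 j6->-64
[ 0.92899798 -0.52030498  0.40588624]
((286.0, 282.5), (73.99998474121094, 102.99998474121094), -0.0)
```

View pics/w4.png

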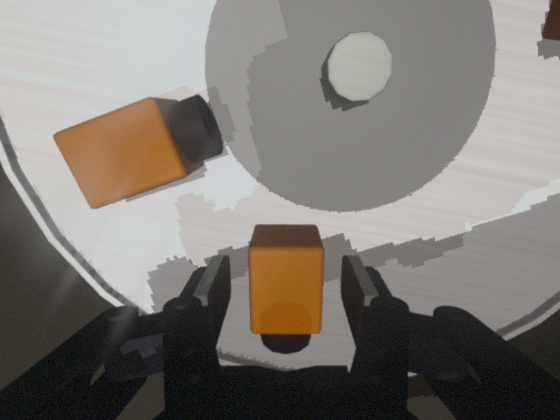

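Centred. Next: grasp, lift, and carry to the tray spot (0.405, 0.351).

{"api": "send_rows", "payload": {
  "rows": [
    [[0, 0, 0], 0],
    [[0, 0, 0], 0],
    [[0, 0, 0], 0],
    [[0, 0, 0], 0],
    [[0, 0, 0], 0],
    [[0, 0, 0], 0],
    [[0, 0, -15], 0],
    [[0, 0, -55], 0],
    [[0, 0, -95], 0],
    [[0, 0, -95], 0],
    [[0, 0, -95], 0]
  ],
  "claw": 0.2
}}

```text
t: 9.6
ee_pos: [0.6392, 0.0841, 0.131]
orientation: [-179.9, 0.0, -108.0]
contact_force: [-0.6, -0.5, -0.6]
width: 0.0295
grasp_force: 39.7
```

```bash
python3 - <<'E'
from h import *
look(2);plan((.405,.352,.11,180),(.405,.352,.014,180))
E
```

```text
TT  LIE [0.6798 0.0133] ax-179 side1 d26.9 A216
TT  std [ 0.6316 -0.0676] ax-19 side15 d10.3 A96
    std [ 0.5565 -0.3296] ax-68 side13 d12.5 A126
TT  LIE [ 0.5422 -0.067 ] ax-131 side51 d25.4 A236
TT  std [0.492  0.0139] ax4 side65 d2.4 A99
    LIE [0.5001 0.3966] ax-10 side82 d25.3 A260
    std [ 0.4584 -0.2843] ax-84 side89 d10.4 A113
    std [ 0.4503 -0.367 ] ax-84 side22 d12.7 A129
t9.7 at [0.6386 0.084  0.1298] yaw-108.0 j1 0 j6 -72 w0.0296 gf39.7
  [[-183,305,20],1.256] rows>=8.4 j6->41
  [[-183,305,116],1.256] rows>=1.9 j6->41
```

View pics/top2.png

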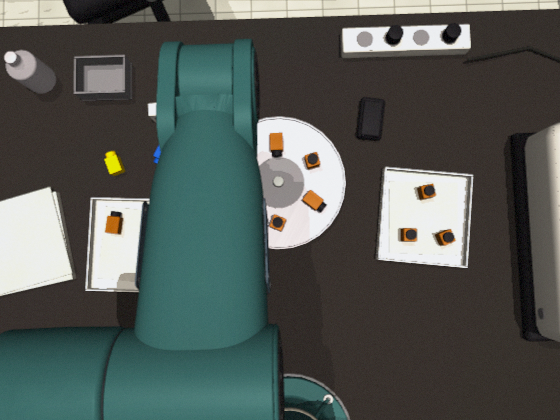

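{"api": "send_rows", "payload": {
  "rows": [
    [[-183, 305, 20], 1.256],
    [[-183, 305, 20], 1.256],
    [[-183, 305, 20], 1.256],
    [[-183, 305, 20], 1.256],
    [[-183, 305, 20], 1.256],
    [[-183, 305, 20], 1.256],
    [[-183, 305, 20], 1.256],
    [[-183, 305, 20], 1.256],
    [[-183, 305, 20], 1.256],
    [[-183, 305, 20], 1.256],
    [[-183, 305, 20], 1.256],
    [[-183, 305, 20], 1.256]
  ]
}}

```text
t: 10.85
ee_pos: [0.4056, 0.3519, 0.1098]
orientation: [-180.0, -0.0, -179.9]
contact_force: [-1.1, 0.1, -0.4]
width: 0.0293
grasp_force: 39.8
```

```bash
python3 - <<'E'
from h import *
c=read_camera("wrist"); cv2.imwrite("pics/w5.png",c["image"][:,:,::-1]); o=get_obs()
om,_=masks(c["image"]); a=np.radians(o["orientation"][2]); p=o["ee_pos"]
R=np.array([[np.cos(a),np.sin(a),0],[np.sin(a),-np.cos(a),0],[0,0,-1]]); T=np.eye(4);T[:3,:3]=R;T[:3,3]=p; P=T@c["mount"]
n,l,s,ce=cv2.connectedComponentsWithStats(om)
for i in range(1,n):
    if s[i,4]>300: print(s[i],ray(ce[i],c,.03,P).round(4))
plan((.405,.352,.11,180),(.405,.352,.014,180))
E
```

```text
[ 184  192   46   56 2277] [0.4062 0.2958]
[ 248  226   86  132 8043] [0.4558 0.3519]
t10.9 at [0.4057 0.3519 0.11  ] yaw-179.9 j1 32 j6 32 w0.0293 gf39.8
  [[1,0,-0],0.001] rows>=0.0 j6->41
  [[1,0,96],0.001] rows>=1.9 j6->41
```

View pics/w5.png

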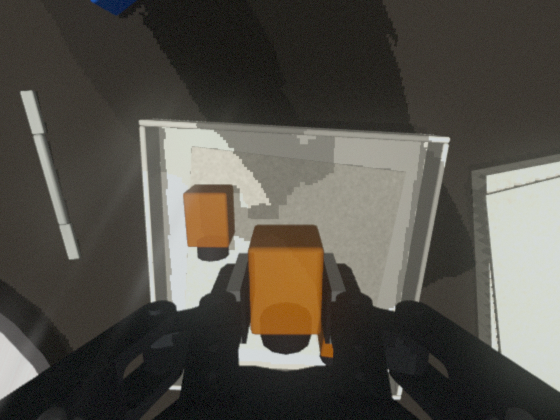

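{"api": "send_rows", "payload": {
  "rows": [
    [[0, 0, 30], 0],
    [[0, 0, 60], 0],
    [[0, 0, 80], 0],
    [[0, 0, 90], 0],
    [[0, 0, 97], 0],
    [[0, 0, 97], 0],
    [[0, 0, 97], 0]
  ]
}}

```text
t: 11.6
ee_pos: [0.4059, 0.3526, 0.014]
orientation: [180.0, 0.0, -180.0]
contact_force: [1.1, -0.2, -0.6]
width: 0.0294
grasp_force: 40.0
```

{"api": "send_rows", "payload": {
  "rows": [
    [[0, 0, 0], 0],
    [[0, 0, 0], 0],
    [[0, 0, 0], 0],
    [[0, 0, 0], 0],
    [[0, 0, -20], 0],
    [[0, 0, -60], 0],
    [[0, 0, -100], 0],
    [[0, 0, -120], 0],
    [[0, 0, -120], 0],
    [[0, 0, -120], 0]
  ],
  "claw": 0.48
}}

```text
t: 12.6
ee_pos: [0.4054, 0.3524, 0.1331]
orientation: [180.0, 0.0, -180.0]
contact_force: [0.4, -0.5, -0.9]
width: 0.0411
grasp_force: 0.0
```

```bash
python3 - <<'E'
from h import *
R=look(3)
b=[r for r in R if r[0] and r[1]=="LIE"]
for tt,k,o,a,sa in b:
    y=a if abs((a-180+180)%360-180)<90 else a+180
    print("->",o.round(4),y);plan((*o,.13,y),(*o,.036,y))
E
```

```text
TT  LIE [0.6797 0.0133] ax-179 side1 d26.9 A216
TT  std [ 0.6315 -0.0676] ax-20 side15 d10.3 A96
    std [ 0.5565 -0.3295] ax-68 side11 d12.3 A125
TT  LIE [ 0.5422 -0.0671] ax-131 side51 d25.3 A234
TT  std [0.492  0.0139] ax11 side65 d2.7 A92
    LIE [0.4996 0.397 ] ax-10 side82 d25.9 A271
    std [ 0.4584 -0.2843] ax-84 side89 d10.3 A112
    std [ 0.4503 -0.3669] ax-84 side22 d12.8 A130
    LIE [0.4066 0.2985] ax-3 side89 d25.6 A247
    LIE [0.4064 0.3488] ax11 side90 d25.1 A161
-> [0.6797 0.0133] -179.0324430186358
t12.7 at [0.4051 0.3522 0.1325] yaw-180.0 j1 32 j6 32 w0.0411 gf0.0
  [[-275,-339,2],-0.017] rows>=8.7 j6->0
  [[-275,-339,96],-0.017] rows>=1.9 j6->0
-> [ 0.5422 -0.0671] -130.74289458289053
t12.7 at [0.4051 0.3522 0.1325] yaw-180.0 j1 32 j6 32 w0.0411 gf0.0
  [[-137,-419,2],-0.860] rows>=8.8 j6->-56
  [[-137,-419,96],-0.860] rows>=1.9 j6->-56
```

{"api": "send_rows", "payload": {
  "rows": [
    [[-275, -339, 2], -0.017],
    [[-275, -339, 2], -0.017],
    [[-275, -339, 2], -0.017],
    [[-275, -339, 2], -0.017],
    [[-275, -339, 2], -0.017],
    [[-275, -339, 2], -0.017],
    [[-275, -339, 2], -0.017],
    [[-275, -339, 2], -0.017],
    [[-275, -339, 2], -0.017],
    [[-275, -339, 2], -0.017],
    [[-275, -339, 2], -0.017],
    [[-275, -339, 2], -0.017]
  ],
  "claw": 0.6
}}

```text
t: 13.85
ee_pos: [0.6796, 0.0143, 0.1305]
orientation: [180.0, -0.1, -179.0]
contact_force: [0.6, 0.2, 0.0]
width: 0.0514
grasp_force: 0.0
```

```bash
cat >> h.py <<'E'
def wlook(z,minA=300,win=None):
    c=read_camera("wrist"); o=get_obs(); im=c["image"]
    om,_=masks(im); a=np.radians(o["orientation"][2]); p=o["ee_pos"]
    T=np.eye(4);T[:3,:3]=[[np.cos(a),np.sin(a),0],[np.sin(a),-np.cos(a),0],[0,0,-1]];T[:3,3]=p; P=T@c["mount"]
    n,l,s,ce=cv2.connectedComponentsWithStats(om)
    for i in range(1,n):
        if s[i,4]>minA:
            rc=cv2.minAreaRect(cv2.findNonZero((l==i).astype(np.uint8)))
            print("  wrist",s[i].tolist(),"W",ray(ce[i],c,z,P).round(4),"rect ang%.0f"%rc[2],"wh",np.round(rc[1]))
    return c,P
E
python3 - <<'E'
from h import *
plan(); wlook(.05)
E
```

```text
t13.8 at [0.6796 0.0143 0.1305] yaw-179.0 j1 -6 j6 -7 w0.0514 gf0.0
  wrist [119, 0, 62, 33, 1072] W [ 0.5514 -0.0681] rect ang0 wh [61. 32.]
  wrist [137, 124, 43, 54, 524] W [ 0.6358 -0.0673] rect ang76 wh [47. 43.]
  wrist [261, 190, 43, 57, 2327] W [0.6801 0.0109] rect ang0 wh [42. 56.]
```

{"api": "send_rows", "payload": {
  "rows": [
    [[0, 0, 30], 0],
    [[0, 0, 60], 0],
    [[0, 0, 80], 0],
    [[0, 0, 90], 0],
    [[0, 0, 94], 0],
    [[0, 0, 94], 0],
    [[0, 0, 94], 0]
  ]
}}

```text
t: 14.6
ee_pos: [0.6811, 0.0136, 0.0384]
orientation: [-180.0, 0.1, -179.0]
contact_force: [-0.2, -0.0, -0.9]
width: 0.0514
grasp_force: 0.0
```

{"api": "send_rows", "payload": {
  "rows": [
    [[0, 0, 0], 0],
    [[0, 0, 0], 0],
    [[0, 0, 0], 0],
    [[0, 0, 0], 0],
    [[0, 0, 0], 0],
    [[0, 0, 0], 0],
    [[0, 0, -15], 0],
    [[0, 0, -55], 0],
    [[0, 0, -95], 0],
    [[0, 0, -95], 0],
    [[0, 0, -95], 0]
  ],
  "claw": 0.2
}}

```text
t: 15.7
ee_pos: [0.681, 0.0134, 0.1331]
orientation: [-180.0, 0.1, -179.0]
contact_force: [-0.2, 0.6, -0.9]
width: 0.0294
grasp_force: 39.6
```

```bash
python3 - <<'E'
from h import *
plan((.405,.407,.11,180),(.405,.407,.014,180)); print(get_obs()["contact_force"])
E
```

```text
t15.7 at [0.681  0.0134 0.1331] yaw-179.0 j1 -6 j6 -7 w0.0294 gf39.6
  [[269,398,23],0.017] rows>=9.6 j6->45
  [[269,398,119],0.017] rows>=1.9 j6->45
[-0.17645564  0.63950676 -0.93080508]
```

{"api": "send_rows", "payload": {
  "rows": [
    [[269, 398, 23], 0.017],
    [[269, 398, 23], 0.017],
    [[269, 398, 23], 0.017],
    [[269, 398, 23], 0.017],
    [[269, 398, 23], 0.017],
    [[269, 398, 23], 0.017],
    [[269, 398, 23], 0.017],
    [[269, 398, 23], 0.017],
    [[269, 398, 23], 0.017],
    [[269, 398, 23], 0.017],
    [[269, 398, 23], 0.017],
    [[269, 398, 23], 0.017]
  ]
}}

```text
t: 16.9
ee_pos: [0.4039, 0.4067, 0.1082]
orientation: [-179.9, -0.1, -179.9]
contact_force: [-0.3, -1.0, -0.6]
width: 0.0292
grasp_force: 39.8
```

```bash
python3 - <<'E'
from h import *
plan((.405,.407,.015,180)); wlook(.03)
E
```

```text
t16.9 at [0.4039 0.4067 0.1082] yaw-179.9 j1 37 j6 37 w0.0292 gf39.8
  [[-1,0,93],0.002] rows>=1.9 j6->45
  wrist [185, 193, 49, 57, 2339] W [0.4059 0.3511] rect ang87 wh [56. 47.]
  wrist [105, 196, 45, 55, 2029] W [0.4085 0.2948] rect ang84 wh [55. 42.]
  wrist [248, 223, 76, 141, 7981] W [0.4607 0.4034] rect ang90 wh [140.  75.]
```

{"api": "send_rows", "payload": {
  "rows": [
    [[0, 0, 30], 0],
    [[0, 0, 60], 0],
    [[0, 0, 80], 0],
    [[0, 0, 88], 0],
    [[0, 0, 94], 0],
    [[0, 0, 94], 0],
    [[0, 0, 94], 0]
  ]
}}

```text
t: 17.65
ee_pos: [0.4053, 0.4069, 0.0161]
orientation: [180.0, 0.1, 180.0]
contact_force: [0.2, -0.7, -0.8]
width: 0.0292
grasp_force: 39.8
```

{"api": "send_rows", "payload": {
  "rows": [
    [[0, 0, 0], 0],
    [[0, 0, 0], 0],
    [[0, 0, 0], 0],
    [[0, 0, 0], 0],
    [[0, 0, -20], 0],
    [[0, 0, -60], 0],
    [[0, 0, -100], 0],
    [[0, 0, -120], 0],
    [[0, 0, -120], 0],
    [[0, 0, -120], 0]
  ],
  "claw": 0.46
}}

```text
t: 18.65
ee_pos: [0.4047, 0.4068, 0.1351]
orientation: [180.0, 0.0, -180.0]
contact_force: [-0.5, 0.1, -0.6]
width: 0.0389
grasp_force: 0.0
```

```bash
python3 - <<'E'
from h import *
R=look(4)
for tt,k,o,a,sa in [r for r in R if r[0] and r[1]=="LIE"]:
    y=a if abs((a-180+180)%360-180)<90 else a+180
    print("->",o.round(4),y);plan((*o,.13,y),(*o,.036,y))
E
```

```text
TT  std [ 0.6316 -0.0676] ax-20 side16 d10.2 A95
    std [ 0.5565 -0.3295] ax-68 side12 d12.4 A126
TT  LIE [ 0.5422 -0.0671] ax-130 side51 d25.2 A234
TT  std [0.4921 0.0138] ax8 side65 d2.8 A92
    LIE [0.5001 0.3966] ax-9 side82 d25.4 A260
    std [ 0.4584 -0.2843] ax-84 side89 d10.5 A113
    std [ 0.4503 -0.367 ] ax-84 side22 d12.7 A130
    LIE [0.4066 0.2983] ax-2 side89 d25.6 A245
    LIE [0.4054 0.3537] ax-1 side89 d25.6 A260
    LIE [0.402  0.4044] ax90 side89 d20.0 A226
-> [ 0.5422 -0.0671] -130.4988361783872
t18.7 at [0.4043 0.4065 0.1344] yaw-180.0 j1 37 j6 37 w0.0392 gf0.0
  [[-138,-474,4],-0.864] rows>=9.9 j6->-57
  [[-138,-474,98],-0.864] rows>=1.9 j6->-57
```

{"api": "send_rows", "payload": {
  "rows": [
    [[-138, -474, 4], -0.864],
    [[-138, -474, 4], -0.864],
    [[-138, -474, 4], -0.864],
    [[-138, -474, 4], -0.864],
    [[-138, -474, 4], -0.864],
    [[-138, -474, 4], -0.864],
    [[-138, -474, 4], -0.864],
    [[-138, -474, 4], -0.864],
    [[-138, -474, 4], -0.864],
    [[-138, -474, 4], -0.864],
    [[-138, -474, 4], -0.864],
    [[-138, -474, 4], -0.864]
  ],
  "claw": 0.6
}}

```text
t: 19.9
ee_pos: [0.5429, -0.0701, 0.1296]
orientation: [179.9, -0.1, -130.7]
contact_force: [0.1, 0.5, 0.5]
width: 0.0511
grasp_force: 0.0
```

```bash
python3 - <<'E'
from h import *
plan((.5422,-.0671,.036,-130.5)); wlook(.05)
E
```

```text
t19.9 at [ 0.5429 -0.0701  0.1296] yaw-130.7 j1 -16 j6 -65 w0.0511 gf0.0
  [[-2,2,94],-0.003] rows>=1.9 j6->-57
  wrist [267, 196, 44, 55, 2327] W [ 0.5426 -0.0653] rect ang90 wh [54. 43.]
  wrist [389, 236, 56, 57, 1159] W [0.4911 0.0153] rect ang46 wh [46. 56.]
```

{"api": "send_rows", "payload": {
  "rows": [
    [[0, 0, 0], 0],
    [[0, 0, 30], 0],
    [[0, 0, 60], 0],
    [[0, 0, 80], 0],
    [[0, 0, 90], 0],
    [[0, 0, 94], 0],
    [[0, 0, 94], 0],
    [[0, 0, 94], 0]
  ]
}}

```text
t: 20.75
ee_pos: [0.5433, -0.0671, 0.0381]
orientation: [-179.9, 0.0, -130.5]
contact_force: [-0.6, -0.2, -0.5]
width: 0.0516
grasp_force: 0.0
```

{"api": "send_rows", "payload": {
  "rows": [
    [[0, 0, 0], 0],
    [[0, 0, 0], 0],
    [[0, 0, 0], 0],
    [[0, 0, 0], 0],
    [[0, 0, 0], 0],
    [[0, 0, 0], 0],
    [[0, 0, -15], 0],
    [[0, 0, -55], 0],
    [[0, 0, -95], 0],
    [[0, 0, -95], 0],
    [[0, 0, -95], 0]
  ],
  "claw": 0.2
}}

```text
t: 21.85
ee_pos: [0.5432, -0.0673, 0.133]
orientation: [-179.9, 0.0, -130.5]
contact_force: [-0.3, 0.0, -1.7]
width: 0.0289
grasp_force: 39.9
```

```bash
python3 - <<'E'
from h import *
plan((.50,.325,.11,180),(.5,.325,.014,180)); print(get_obs()["contact_force"])
E
```

```text
t21.9 at [ 0.5432 -0.0673  0.133 ] yaw-130.5 j1 -16 j6 -65 w0.0289 gf39.9
  [[-270,288,23],0.864] rows>=7.9 j6->33
  [[-270,288,119],0.864] rows>=1.9 j6->33
[-0.2627719   0.02379898 -1.71432056]
```

{"api": "send_rows", "payload": {
  "rows": [
    [[-270, 288, 23], 0.864],
    [[-270, 288, 23], 0.864],
    [[-270, 288, 23], 0.864],
    [[-270, 288, 23], 0.864],
    [[-270, 288, 23], 0.864],
    [[-270, 288, 23], 0.864],
    [[-270, 288, 23], 0.864],
    [[-270, 288, 23], 0.864],
    [[-270, 288, 23], 0.864],
    [[-270, 288, 23], 0.864],
    [[-270, 288, 23], 0.864]
  ]
}}

```text
t: 22.95
ee_pos: [0.4983, 0.3251, 0.1081]
orientation: [-179.9, -0.1, -179.9]
contact_force: [-0.3, 0.8, -0.5]
width: 0.0289
grasp_force: 39.9
```

{"api": "send_rows", "payload": {
  "rows": [
    [[0, 0, 0], 0],
    [[0, 0, 30], 0],
    [[0, 0, 60], 0],
    [[0, 0, 80], 0],
    [[0, 0, 88], 0],
    [[0, 0, 95], 0],
    [[0, 0, 95], 0],
    [[0, 0, 95], 0]
  ]
}}

```text
t: 23.75
ee_pos: [0.4996, 0.3251, 0.015]
orientation: [180.0, 0.1, 180.0]
contact_force: [-0.3, -0.5, -0.9]
width: 0.0289
grasp_force: 40.4
```

{"api": "send_rows", "payload": {
  "rows": [
    [[0, 0, 0], 0],
    [[0, 0, 0], 0],
    [[0, 0, 0], 0],
    [[0, 0, 0], 0],
    [[0, 0, -20], 0],
    [[0, 0, -60], 0],
    [[0, 0, -100], 0],
    [[0, 0, -120], 0],
    [[0, 0, -120], 0],
    [[0, 0, -120], 0]
  ],
  "claw": 0.48
}}

```text
t: 24.75
ee_pos: [0.499, 0.3252, 0.1341]
orientation: [180.0, 0.0, -180.0]
contact_force: [-0.6, -0.1, -0.4]
width: 0.0409
grasp_force: 0.0
```

```bash
python3 - <<'E'
from h import *
look(5);plan((.458,-.284,.15,180))
E
```

```text
TT  std [ 0.6317 -0.0675] ax-20 side15 d10.3 A95
    std [ 0.5565 -0.3295] ax-68 side12 d12.3 A125
TT  std [0.492  0.0138] ax8 side66 d2.8 A93
    LIE [0.4927 0.3229] ax172 side88 d20.8 A163
    std [ 0.4584 -0.2843] ax-83 side89 d10.4 A113
    std [ 0.4503 -0.3669] ax-84 side22 d12.9 A131
    LIE [0.4061 0.2982] ax-1 side89 d26.3 A261
    LIE [0.4051 0.3536] ax-1 side0 d25.9 A273Traceback (most recent call last):
  File "<stdin>", line 2, in <module>
  File "h.py", line 58, in look
    if kind=="std": o=ray(r["cap"],c,fl+.050)
                          ~^^^^^^^
KeyError: 'cap'
```

View pics/top5.png

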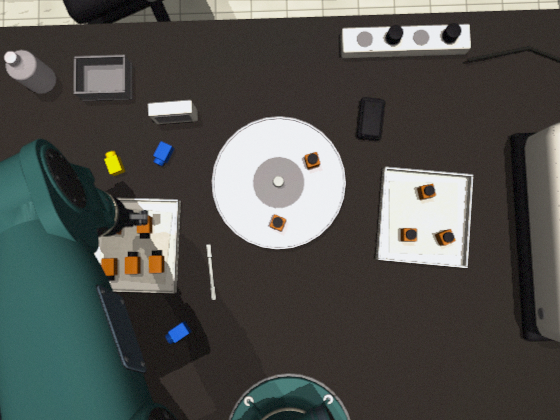

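```bash
python3 - <<'E'
from h import *
plan((.48,-.325,.20,180))
E
```

```text
t24.8 at [0.4986 0.325  0.1334] yaw-180.0 j1 25 j6 25 w0.0409 gf0.0
  [[19,-650,-67],0.000] rows>=13.1 j6->-34
```

{"api": "send_rows", "payload": {
  "rows": [
    [[19, -650, -67], 0],
    [[19, -650, -67], 0],
    [[19, -650, -67], 0],
    [[19, -650, -67], 0],
    [[19, -650, -67], 0],
    [[19, -650, -67], 0],
    [[19, -650, -67], 0],
    [[19, -650, -67], 0],
    [[19, -650, -67], 0],
    [[19, -650, -67], 0],
    [[19, -650, -67], 0],
    [[19, -650, -67], 0]
  ],
  "claw": 0.6
}}

```text
t: 26.0
ee_pos: [0.4808, -0.2732, 0.1947]
orientation: [179.9, -0.1, 180.0]
contact_force: [2.4, 0.3, -0.3]
width: 0.0516
grasp_force: 0.0
```

```bash
python3 - <<'E'
from h import *
plan((.48,-.325,.20,180))
E
```

```text
t26.0 at [ 0.4808 -0.2732  0.1947] yaw180.0 j1 -38 j6 -38 w0.0516 gf0.0
  [[1,-52,-5],-0.000] rows>=1.0 j6->-34
```

{"api": "send_rows", "payload": {
  "rows": [
    [[0, -50, -5], 0],
    [[0, -50, -5], 0],
    [[0, -50, -5], 0],
    [[0, -50, -5], 0],
    [[0, -50, -5], 0],
    [[0, -50, -5], 0]
  ]
}}

```text
t: 26.6
ee_pos: [0.4819, -0.3204, 0.2008]
orientation: [180.0, -0.0, -179.9]
contact_force: [-0.1, 0.5, -0.2]
width: 0.051
grasp_force: 0.0
```

```bash
python3 - <<'E'
from h import *
look(6); plan()
c,P=wlook(.046)
cv2.imwrite("pics/w6.png",c["image"][:,:,::-1]); pickle.dump((c,P),open("pics/w6.pkl","wb"))
E
```

```text
TT  std [ 0.6317 -0.0676] ax-20 side15 d10.2 A96
    std [ 0.5565 -0.3295] ax-68 side12 d12.4 A126
TT  std [0.492  0.0138] ax8 side65 d2.8 A93
    LIE [0.5001 0.3966] ax-9 side82 d25.3 A260
    LIE [0.4982 0.3258] ax-178 side90 d25.4 A247
    std [ 0.4583 -0.2843] ax-86 side89 d10.2 A115
    std [ 0.4489 -0.3457] ax92 side15 d7.9 A125
    LIE [0.4066 0.2981] ax-2 side89 d25.5 A245
    LIE [0.4054 0.3535] ax-1 side89 d25.6 A258
    LIE [0.4021 0.4075] ax-179 side89 d25.3 A267
t26.6 at [ 0.4819 -0.3205  0.2009] yaw-179.9 j1 -42 j6 -42 w0.0514 gf0.0
  wrist [212, 137, 39, 36, 315] W [ 0.4436 -0.3662] rect ang68 wh [32. 31.]
  wrist [307, 150, 34, 33, 359] W [ 0.4523 -0.2912] rect ang3 wh [32. 32.]
  wrist [520, 333, 37, 30, 367] W [ 0.6447 -0.0562] rect ang50 wh [23. 37.]
```

View pics/w6.png

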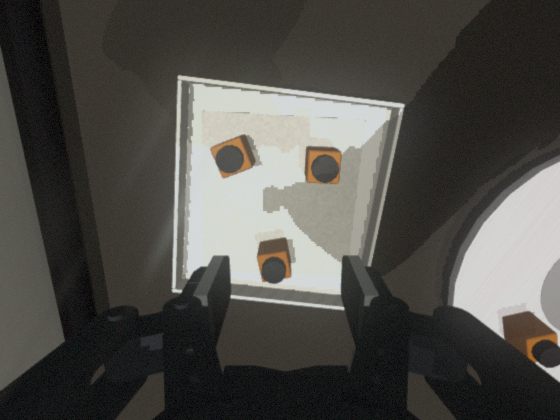

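```bash
python3 - <<'E'
from h import *
plan((.4584,-.2843,.09,178),(.4584,-.2843,.011,178))
E
```

```text
t26.7 at [ 0.4819 -0.3207  0.2009] yaw-179.9 j1 -42 j6 -42 w0.0514 gf0.0
  [[23,36,111],0.036] rows>=2.4 j6->-30
  [[23,36,190],0.036] rows>=1.6 j6->-30
```

{"api": "send_rows", "payload": {
  "rows": [
    [[23, 36, 60], 0.036],
    [[23, 36, 100], 0.036],
    [[23, 36, 110], 0.036],
    [[23, 36, 110], 0.036],
    [[23, 36, 110], 0.036]
  ]
}}

```text
t: 27.2
ee_pos: [0.4592, -0.2857, 0.0917]
orientation: [-180.0, 0.0, 178.0]
contact_force: [0.6, -0.2, 0.7]
width: 0.0513
grasp_force: 0.0
```

```bash
python3 - <<'E'
from h import *
plan((.4584,-.2843,.011,178)); c,P=wlook(.046)
cv2.imwrite("pics/w7.png",c["image"][:,:,::-1])
E
```

```text
t27.2 at [ 0.4592 -0.2857  0.0917] yaw178.0 j1 -41 j6 -38 w0.0513 gf0.0
  [[1,1,81],-0.001] rows>=1.6 j6->-30
  wrist [115, 195, 53, 33, 528] W [ 0.4391 -0.3694] rect ang9 wh [53. 30.]
  wrist [260, 209, 49, 46, 829] W [ 0.452  -0.2872] rect ang90 wh [45. 48.]
  wrist [216, 327, 34, 39, 708] W [ 0.5386 -0.3273] rect ang21 wh [37. 33.]
```

View pics/w7.png

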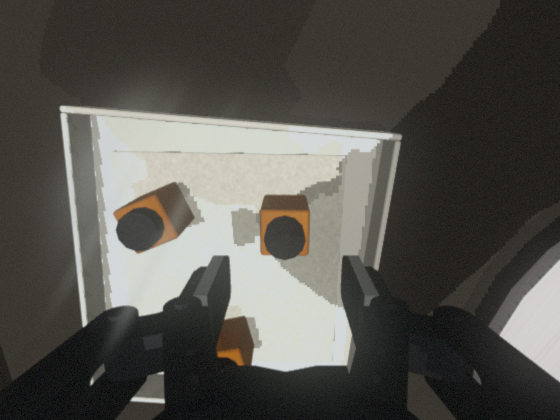

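{"api": "send_rows", "payload": {
  "rows": [
    [[0, 0, 30], 0],
    [[0, 0, 55], 0],
    [[0, 0, 72], 0],
    [[0, 0, 80], 0],
    [[0, 0, 80], 0],
    [[0, 0, 80], 0]
  ]
}}

```text
t: 27.85
ee_pos: [0.4594, -0.2861, 0.012]
orientation: [-179.9, 0.1, 177.9]
contact_force: [0.1, -0.5, -0.3]
width: 0.0511
grasp_force: 0.0
```

{"api": "send_rows", "payload": {
  "rows": [
    [[0, 0, 0], 0],
    [[0, 0, 0], 0],
    [[0, 0, 0], 0],
    [[0, 0, 0], 0],
    [[0, 0, 0], 0],
    [[0, 0, 0], 0],
    [[0, 0, 0], 0]
  ],
  "claw": 0.2
}}

```text
t: 28.55
ee_pos: [0.4593, -0.2859, 0.0119]
orientation: [-179.9, 0.1, 178.0]
contact_force: [-1.0, 0.9, 7.6]
width: 0.0295
grasp_force: 39.5
```

```bash
python3 - <<'E'
from h import *
o=get_obs();x,y,z=o["ee_pos"];print(o["contact_force"])
plan((x,y,z+.12,178),(.5445,-.063,z+.12,180),(.5445,-.063,z+.024,180))
E
```

```text
[-1.0177465   0.93351675  7.60450619]
t28.6 at [ 0.4593 -0.2859  0.0119] yaw178.0 j1 -41 j6 -38 w0.0295 gf39.5
  [[0,0,-120],-0.001] rows>=2.4 j6->-30
  [[-77,226,-120],-0.036] rows>=4.8 j6->-7
  [[-77,226,-24],-0.036] rows>=1.9 j6->-7
```

{"api": "send_rows", "payload": {
  "rows": [
    [[0, 0, -15], 0],
    [[0, 0, -55], 0],
    [[0, 0, -95], 0],
    [[0, 0, -120], 0],
    [[-20, 57, -120], -0.009],
    [[-39, 113, -120], -0.018],
    [[-58, 170, -120], -0.027],
    [[-70, 205, -120], -0.036],
    [[-77, 226, -120], -0.036],
    [[-77, 226, -120], -0.036],
    [[-77, 226, -120], -0.036]
  ]
}}

```text
t: 29.65
ee_pos: [0.544, -0.0617, 0.1312]
orientation: [-180.0, 0.0, -179.9]
contact_force: [0.1, 0.1, -1.4]
width: 0.0298
grasp_force: 39.9
```

{"api": "send_rows", "payload": {
  "rows": [
    [[0, 0, 0], 0],
    [[0, 0, 30], 0],
    [[0, 0, 60], 0],
    [[0, 0, 80], 0],
    [[0, 0, 90], 0],
    [[0, 0, 93], 0],
    [[0, 0, 95], 0],
    [[0, 0, 95], 0],
    [[0, 0, 95], 0]
  ]
}}

```text
t: 30.55
ee_pos: [0.5442, -0.0625, 0.0365]
orientation: [-180.0, 0.1, -180.0]
contact_force: [0.1, -0.6, -0.7]
width: 0.0295
grasp_force: 39.9
```

```bash
python3 - <<'E'
from h import *
plan(); print(get_obs()["contact_force"])
c,P=wlook(.05); cv2.imwrite("pics/w8.png",c["image"][:,:,::-1])
E
```

```text
t30.6 at [ 0.5442 -0.0625  0.0365] yaw-180.0 j1 -15 j6 -15 w0.0295 gf39.9
[ 0.06939095 -0.61041063 -0.73616331]
  wrist [416, 114, 140, 111, 5981] W [0.4886 0.0086] rect ang25 wh [121.  95.]
  wrist [245, 236, 82, 104, 3616] W [ 0.5409 -0.0621] rect ang90 wh [103.  81.]
```

View pics/w8.png

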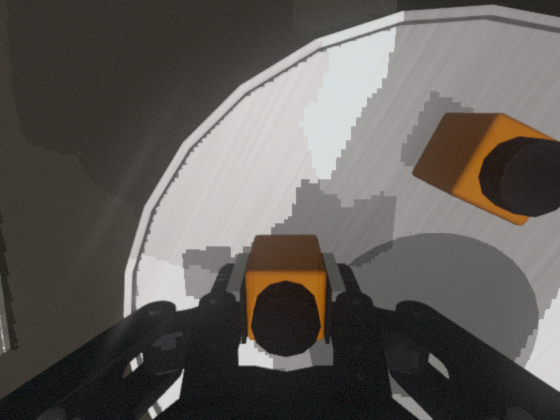

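{"api": "send_rows", "payload": {
  "rows": [
    [[0, 0, 0], 0],
    [[0, 0, 0], 0],
    [[0, 0, 0], 0],
    [[0, 0, 0], 0],
    [[0, 0, 0], 0],
    [[0, 0, -20], 0],
    [[0, 0, -60], 0],
    [[0, 0, -100], 0],
    [[0, 0, -100], 0],
    [[0, 0, -100], 0]
  ],
  "claw": 0.6
}}

```text
t: 31.6
ee_pos: [0.5442, -0.0624, 0.1363]
orientation: [-180.0, 0.1, -180.0]
contact_force: [-1.1, 0.2, -1.0]
width: 0.0511
grasp_force: 0.0
```

```bash
python3 - <<'E'
from h import *
look(7)
x,y=.5565,-.3295
plan((x,y,.13,192),(x,y,.011,192))
E
```

```text
std [ 0.5565 -0.3295] ax-68 side12 d12.3 A125
    LIE [0.5001 0.3966] ax-9 side82 d25.4 A260
    LIE [0.4983 0.3258] ax-179 side88 d25.4 A246
    std [ 0.4503 -0.3669] ax-84 side22 d12.8 A129
    LIE [0.4135 0.3681] ax-39 side0 d22.6 A492
    LIE [0.4066 0.2983] ax-3 side89 d25.6 A245
t31.6 at [ 0.5436 -0.0623  0.1354] yaw-180.0 j1 -15 j6 -15 w0.0514 gf0.0
  [[-13,-267,5],-0.209] rows>=5.4 j6->-43
  [[-13,-267,124],-0.209] rows>=2.4 j6->-43
```

```bash
python3 - <<'E'
from h import *
t=read_camera("top")["image"][185:300,80:185,::-1]; s=read_camera("scene")["image"][170:245,370:495,::-1]
a=cv2.resize(t,None,fx=3.5,fy=3.5,interpolation=cv2.INTER_CUBIC); b=cv2.resize(s,(420,252),interpolation=cv2.INTER_CUBIC)
H=max(a.shape[0],b.shape[0]); pad=lambda i:cv2.copyMakeBorder(i,0,H-i.shape[0],0,0,cv2.BORDER_CONSTANT)
cv2.imwrite("pics/comp.png",np.hstack([pad(a),pad(b)])); print(H,a.shape,b.shape)
E
```

```text
402 (402, 368, 3) (252, 420, 3)
```

View pics/comp.png

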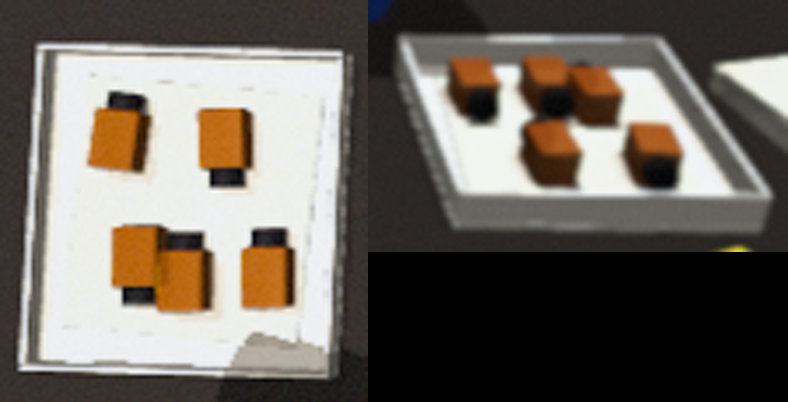

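{"api": "send_rows", "payload": {
  "rows": [
    [[-13, -267, 5], -0.209],
    [[-13, -267, 5], -0.209],
    [[-13, -267, 5], -0.209],
    [[-13, -267, 5], -0.209],
    [[-13, -267, 5], -0.209],
    [[-13, -267, 5], -0.209],
    [[-13, -267, 5], -0.209],
    [[-13, -267, 40], -0.209],
    [[-13, -267, 45], -0.209],
    [[-13, -267, 45], -0.209]
  ]
}}

```text
t: 32.75
ee_pos: [0.5561, -0.3279, 0.0898]
orientation: [179.9, -0.1, -168.0]
contact_force: [0.3, 0.6, 0.9]
width: 0.0515
grasp_force: 0.0
```

```bash
cat >> h.py <<'E'
def capcol():
    """column of the dark cap above an orange body nearest the image middle, and body edge angle"""
    c=read_camera("wrist"); om,_=masks(c["image"]); n,l,s,ce=cv2.connectedComponentsWithStats(om)
    for i in range(1,n):
        if s[i,4]>300 and 200<ce[i][0]<370: print("  body",s[i].tolist(),ce[i].round(1),cv2.minAreaRect(cv2.findNonZero((l==i).astype(np.uint8))))
E
python3 - <<'E'
from h import *
x,y=.5565,-.3295
plan((x,y,.011,192));capcol()
E
```

```text
t32.8 at [ 0.5561 -0.3279  0.0898] yaw-168.0 j1 -38 j6 -50 w0.0515 gf0.0
  [[-0,-2,79],0.001] rows>=1.6 j6->-43
  body [216, 0, 66, 63, 1260] [251.2  37.6] ((248.53515625, 27.38919448852539), (63.94466018676758, 57.91410827636719), 81.02737426757812)
  body [254, 211, 50, 47, 869] [279.6 226.6] ((278.18646240234375, 234.04217529296875), (49.109649658203125, 45.210872650146484), 1.4320963621139526)
```

{"api": "send_rows", "payload": {
  "rows": [
    [[0, -3, 30], 0],
    [[0, -3, 55], 0],
    [[0, -3, 72], 0],
    [[0, -3, 79], 0],
    [[0, -3, 79], 0],
    [[0, -3, 79], 0]
  ]
}}

```text
t: 33.4
ee_pos: [0.5581, -0.3325, 0.0131]
orientation: [-179.9, 0.1, -168.0]
contact_force: [-0.6, 0.1, 0.1]
width: 0.0513
grasp_force: 0.0
```

{"api": "send_rows", "payload": {
  "rows": [
    [[0, 0, 0], 0],
    [[0, 0, 0], 0],
    [[0, 0, 0], 0],
    [[0, 0, 0], 0],
    [[0, 0, 0], 0],
    [[0, 0, 0], 0],
    [[0, 0, 0], 0]
  ],
  "claw": 0.2
}}

```text
t: 34.1
ee_pos: [0.558, -0.3326, 0.013]
orientation: [-179.9, 0.1, -168.0]
contact_force: [-0.5, 1.1, 5.1]
width: 0.03
grasp_force: 39.9
```

```bash
python3 - <<'E'
from h import *
o=get_obs();x,y,z=o["ee_pos"];print(o["contact_force"]); look(8)
plan((x,y,z+.12,192),(.665,.055,z+.12,180),(.665,.055,z+.025,180))
E
```

```text
[-0.53383233  1.10860074  5.10794247]
TT  std [ 0.6316 -0.0675] ax-20 side15 d10.2 A95Traceback (most recent call last):
  File "<stdin>", line 2, in <module>
  File "h.py", line 58, in look
    if kind=="std": o=ray(r["cap"],c,fl+.050)
                          ~^^^^^^^
KeyError: 'cap'
```

```bash
sed -i 's/if kind=="std": o=/if kind=="std" and "cap" in r: o=/' h.py; python3 - <<'E'
from h import *
o=get_obs();x,y,z=o["ee_pos"]; look(8)
plan((x,y,z+.12,192),(.665,.055,z+.12,192),(.665,.055,z+.025,192))
E
```

```text
TT  std [ 0.6316 -0.0676] ax-20 side16 d10.3 A95
TT  std [ 0.5461 -0.0642] ax0 side88 d0.0 A66
    LIE [0.5001 0.3966] ax-9 side82 d25.4 A260
    LIE [0.4983 0.3258] ax-179 side88 d25.4 A246
    LIE [0.4135 0.3681] ax-39 side0 d22.6 A491
    LIE [0.4065 0.2983] ax-3 side89 d25.6 A244
t34.2 at [ 0.558  -0.3326  0.013 ] yaw-168.0 j1 -38 j6 -50 w0.0294 gf39.9
  [[0,-0,-120],-0.000] rows>=2.4 j6->-43
  [[-185,357,-120],-0.000] rows>=8.0 j6->-7
  [[-185,357,-25],-0.000] rows>=1.9 j6->-7
```

{"api": "send_rows", "payload": {
  "rows": [
    [[0, 0, -15], 0],
    [[0, 0, -55], 0],
    [[0, 0, -95], 0],
    [[-20, 40, -120], 0],
    [[-185, 357, -120], 0],
    [[-185, 357, -120], 0],
    [[-185, 357, -120], 0],
    [[-185, 357, -120], 0],
    [[-185, 357, -120], 0],
    [[-185, 357, -120], 0],
    [[-185, 357, -120], 0],
    [[-185, 357, -120], 0]
  ]
}}

```text
t: 35.4
ee_pos: [0.665, 0.0602, 0.1322]
orientation: [180.0, 0.1, -167.8]
contact_force: [-0.6, -0.3, -0.5]
width: 0.0294
grasp_force: 39.8
```

```bash
python3 - <<'E'
from h import *
plan((.665,.055,.038,192))
E
```

```text
t35.4 at [0.665  0.0602 0.1322] yaw-167.8 j1 -2 j6 -14 w0.0294 gf39.8
  [[1,-5,94],0.004] rows>=1.9 j6->-7
```

{"api": "send_rows", "payload": {
  "rows": [
    [[0, 0, 0], 0],
    [[0, 0, 0], 0],
    [[0, 0, 30], 0],
    [[0, 0, 60], 0],
    [[0, 0, 80], 0],
    [[0, 0, 90], 0],
    [[0, 0, 93], 0],
    [[0, 0, 95], 0],
    [[0, 0, 95], 0],
    [[0, 0, 95], 0]
  ]
}}

```text
t: 36.4
ee_pos: [0.6647, 0.0552, 0.0377]
orientation: [-180.0, 0.1, -168.0]
contact_force: [0.2, 0.0, -1.2]
width: 0.0293
grasp_force: 39.8
```

```bash
python3 - <<'E'
from h import *
plan((.665,.055,.038,192));print(get_obs()["contact_force"])
E
```

```text
t36.4 at [0.6647 0.0552 0.0377] yaw-168.0 j1 -2 j6 -14 w0.0293 gf39.8
  [[-0,-0,-0],-0.000] rows>=0.0 j6->-7
[ 0.20304118  0.01093687 -1.17059213]
```

Rise is 24.7 mm, the same as last time. Release, lift, then head to the third bottle.

{"api": "send_rows", "payload": {
  "rows": [
    [[0, 0, 0], 0],
    [[0, 0, 0], 0],
    [[0, 0, 0], 0],
    [[0, 0, 0], 0],
    [[0, 0, 0], 0],
    [[0, 0, -20], 0],
    [[0, 0, -60], 0],
    [[0, 0, -100], 0],
    [[0, 0, -100], 0],
    [[0, 0, -100], 0]
  ],
  "claw": 0.6
}}

```text
t: 37.4
ee_pos: [0.6647, 0.0554, 0.1373]
orientation: [-180.0, 0.1, -168.0]
contact_force: [0.4, 0.2, -1.4]
width: 0.0512
grasp_force: 0.0
```

```bash
python3 - <<'E'
from h import *
look(9)
x,y=.4503,-.367
plan((x,y,.135,202),(x,y,.09,202))
E
```

```text
TT  std [ 0.6317 -0.0676] ax-20 side16 d10.3 A95
TT  std [ 0.5424 -0.0613] ax-28 side88 d4.5 A102
    LIE [0.5001 0.3966] ax-10 side82 d25.3 A260
    LIE [0.4983 0.3258] ax-179 side88 d25.4 A247
    std [ 0.4503 -0.367 ] ax-84 side21 d12.9 A131
    LIE [0.413  0.3677] ax-37 side89 d22.7 A502
    LIE [0.402  0.3077] ax-1 side89 d29.6 A102
t37.5 at [0.664  0.0554 0.1362] yaw-168.0 j1 -2 j6 -14 w0.0514 gf0.0
  [[297,-369,1],-0.175] rows>=9.5 j6->-61
  [[297,-369,46],-0.175] rows>=0.9 j6->-61
```

{"api": "send_rows", "payload": {
  "rows": [
    [[297, -369, 1], -0.175],
    [[297, -369, 1], -0.175],
    [[297, -369, 1], -0.175],
    [[297, -369, 1], -0.175],
    [[297, -369, 1], -0.175],
    [[297, -369, 1], -0.175],
    [[297, -369, 1], -0.175],
    [[297, -369, 1], -0.175],
    [[297, -369, 1], -0.175],
    [[297, -369, 1], -0.175],
    [[297, -369, 1], -0.175],
    [[297, -369, 1], -0.175]
  ]
}}

```text
t: 38.65
ee_pos: [0.4498, -0.3669, 0.1346]
orientation: [179.9, -0.0, -158.0]
contact_force: [0.5, -0.6, -0.2]
width: 0.0512
grasp_force: 0.0
```

{"api": "send_rows", "payload": {
  "rows": [
    [[0, 0, 25], 0],
    [[0, 0, 46], 0],
    [[0, 0, 46], 0],
    [[0, 0, 46], 0],
    [[0, 0, 46], 0]
  ]
}}

```text
t: 39.15
ee_pos: [0.451, -0.3671, 0.0907]
orientation: [-179.9, 0.0, -157.9]
contact_force: [0.1, -0.5, 0.4]
width: 0.051
grasp_force: 0.0
```

```bash
python3 - <<'E'
from h import *
plan((.4503,-.367,.011,202));capcol();print(get_obs()["ee_pos"])
E
```

```text
t39.1 at [ 0.451  -0.3671  0.0907] yaw-157.9 j1 -47 j6 -69 w0.0510 gf0.0
  [[1,0,80],0.001] rows>=1.6 j6->-61
  body [259, 208, 49, 47, 853] [283.3 223.6] ((283.0, 231.0), (46.0, 48.0), 90.0)
[ 0.45097629 -0.36728001  0.09078275]
```

{"api": "send_rows", "payload": {
  "rows": [
    [[0, -1, 30], 0],
    [[0, -1, 55], 0],
    [[0, -1, 72], 0],
    [[0, -1, 79], 0],
    [[0, -1, 79], 0],
    [[0, -1, 79], 0]
  ]
}}

```text
t: 39.8
ee_pos: [0.4512, -0.3687, 0.0118]
orientation: [-179.9, 0.0, -158.0]
contact_force: [-0.0, -0.7, 0.3]
width: 0.0511
grasp_force: 0.0
```

{"api": "send_rows", "payload": {
  "rows": [
    [[0, 0, 0], 0],
    [[0, 0, 0], 0],
    [[0, 0, 0], 0],
    [[0, 0, 0], 0],
    [[0, 0, 0], 0],
    [[0, 0, 0], 0],
    [[0, 0, 0], 0]
  ],
  "claw": 0.2
}}

```text
t: 40.5
ee_pos: [0.4512, -0.3687, 0.0118]
orientation: [-179.9, 0.0, -158.0]
contact_force: [-0.7, 0.6, 6.3]
width: 0.0298
grasp_force: 39.5
```

```bash
python3 - <<'E'
from h import *
o=get_obs();x,y,z=o["ee_pos"];print(o["contact_force"]);look(10)
plan((x,y,z+.125,202),(.564,.097,z+.125,202),(.564,.097,z+.025,202))
E
```

```text
[-0.693316    0.59257028  6.27441968]
TT  std [0.663  0.0559] ax11 side13 d9.3 A104
TT  std [ 0.6316 -0.0676] ax-20 side16 d10.3 A95
TT  std [ 0.5424 -0.0612] ax-25 side0 d4.5 A98
TT  std [0.492  0.0139] ax7 side65 d2.7 A93
    LIE [0.5001 0.3966] ax-10 side82 d25.4 A260
    LIE [0.4983 0.3259] ax-179 side90 d25.4 A245
    LIE [0.4135 0.3681] ax-39 side89 d22.7 A492
    LIE [0.4066 0.2984] ax-3 side89 d25.6 A244
t40.5 at [ 0.4512 -0.3686  0.0119] yaw-158.0 j1 -47 j6 -69 w0.0296 gf39.5
  [[0,0,-125],0.000] rows>=2.5 j6->-61
  [[-279,389,-125],0.000] rows>=9.6 j6->-12
  [[-279,389,-25],0.000] rows>=2.0 j6->-12
```

{"api": "send_rows", "payload": {
  "rows": [
    [[0, 0, -15], 0],
    [[0, 0, -55], 0],
    [[0, 0, -95], 0],
    [[0, 0, -125], 0],
    [[0, 0, -125], 0]
  ]
}}

```text
t: 41.05
ee_pos: [0.4521, -0.3697, 0.1403]
orientation: [-179.6, 0.1, -158.0]
contact_force: [1.0, -1.3, -0.9]
width: 0.0295
grasp_force: 39.6
```

{"api": "send_rows", "payload": {
  "rows": [
    [[-279, 389, 0], 0],
    [[-279, 389, 0], 0],
    [[-279, 389, 0], 0],
    [[-279, 389, 0], 0],
    [[-279, 389, 0], 0],
    [[-279, 389, 0], 0],
    [[-279, 389, 0], 0],
    [[-279, 389, 0], 0],
    [[-279, 389, 0], 0],
    [[-279, 389, 0], 0],
    [[-279, 389, 0], 0],
    [[-279, 389, 0], 0]
  ]
}}

```text
t: 42.25
ee_pos: [0.5633, 0.0974, 0.1353]
orientation: [180.0, -0.0, -157.9]
contact_force: [-0.6, 0.1, -1.0]
width: 0.0298
grasp_force: 39.8
```

{"api": "send_rows", "payload": {
  "rows": [
    [[0, 0, 0], 0],
    [[0, 0, 0], 0],
    [[0, 0, 30], 0],
    [[0, 0, 60], 0],
    [[0, 0, 80], 0],
    [[0, 0, 90], 0],
    [[0, 0, 97], 0],
    [[0, 0, 100], 0],
    [[0, 0, 100], 0],
    [[0, 0, 100], 0]
  ]
}}

```text
t: 43.25
ee_pos: [0.5641, 0.097, 0.0365]
orientation: [-180.0, 0.1, -158.0]
contact_force: [-0.4, 0.2, -0.4]
width: 0.0294
grasp_force: 39.8
```

```bash
python3 - <<'E'
from h import *
plan((.564,.097,.0368,202));print(get_obs()["contact_force"])
E
```

```text
t43.2 at [0.5641 0.097  0.0365] yaw-158.0 j1 2 j6 -20 w0.0294 gf39.8
  [[0,0,-0],0.000] rows>=0.0 j6->-12
[-0.41237271  0.22300593 -0.42386844]
```

{"api": "send_rows", "payload": {
  "rows": [
    [[0, 0, 0], 0],
    [[0, 0, 0], 0],
    [[0, 0, 0], 0],
    [[0, 0, 0], 0],
    [[0, 0, 0], 0],
    [[0, 0, -20], 0],
    [[0, 0, -60], 0],
    [[0, 0, -100], 0],
    [[0, 0, -140], 0],
    [[0, 0, -160], 0],
    [[0, 0, -160], 0]
  ],
  "claw": 0.6
}}

```text
t: 44.35
ee_pos: [0.5649, 0.0971, 0.1986]
orientation: [-179.9, 0.3, -158.0]
contact_force: [0.7, -0.7, 0.5]
width: 0.0511
grasp_force: 0.0
```

```bash
python3 - <<'E'
from h import *
plan((.45,-.30,.2,202))
E
```

```text
t44.4 at [0.5649 0.0971 0.1986] yaw-158.0 j1 2 j6 -20 w0.0511 gf0.0
  [[255,-325,-1],0.000] rows>=8.3 j6->-56
```

Move clear to check everything from the top camera.

{"api": "send_rows", "payload": {
  "rows": [
    [[255, -325, -1], 0],
    [[255, -325, -1], 0],
    [[255, -325, -1], 0],
    [[255, -325, -1], 0],
    [[255, -325, -1], 0],
    [[255, -325, -1], 0],
    [[255, -325, -1], 0],
    [[255, -325, -1], 0],
    [[255, -325, -1], 0],
    [[255, -325, -1], 0],
    [[255, -325, -1], 0],
    [[255, -325, -1], 0]
  ]
}}

```text
t: 45.55
ee_pos: [0.4493, -0.2986, 0.1965]
orientation: [180.0, -0.0, -157.9]
contact_force: [0.7, 0.1, -0.1]
width: 0.0512
grasp_force: 0.0
```

{"api": "send_rows", "payload": {
  "rows": [
    [[0, 0, 0], 0],
    [[0, 0, 0], 0],
    [[0, 0, 0], 0],
    [[0, 0, 0], 0],
    [[0, 0, 0], 0],
    [[0, 0, 0], 0],
    [[0, 0, 0], 0],
    [[0, 0, 0], 0],
    [[0, 0, 0], 0],
    [[0, 0, 0], 0]
  ]
}}

```text
t: 46.55
ee_pos: [0.449, -0.2999, 0.1968]
orientation: [180.0, -0.0, -158.0]
contact_force: [-0.3, -0.6, -0.5]
width: 0.0512
grasp_force: 0.0
```

```bash
python3 - <<'E'
from h import *
for tt,k,o,a,sa in look(11):
    if tt: print("r %.3f"%np.hypot(*(o-C0)))
plan()
# where standing bottles sit in the scene view (upright check: width/height of orange blobs)
c=read_camera("scene"); om,dk=masks(c["image"]); n,l,s,ce=cv2.connectedComponentsWithStats(om)
print([s[i].tolist() for i in range(1,n) if s[i,4]>40])
E
```

```text
TT  std [0.6647 0.0528] ax11 side9 d9.3 A104
TT  std [ 0.6287 -0.0693] ax-18 side14 d7.9 A106
TT  std [0.5634 0.0972] ax29 side20 d6.5 A101
TT  std [ 0.5398 -0.0592] ax-22 side88 d4.2 A95
TT  std [0.4921 0.0176] ax14 side63 d2.7 A94
    LIE [0.5001 0.3966] ax-9 side82 d25.4 A260
    LIE [0.4983 0.3258] ax-179 side88 d25.4 A246
    LIE [0.4134 0.3682] ax-39 side89 d22.6 A490
    LIE [0.4066 0.2982] ax-2 side89 d25.6 A246
r 0.089
r 0.090
r 0.090
r 0.084
r 0.095
t46.6 at [ 0.449  -0.2999  0.1968] yaw-158.0 j1 -42 j6 -64 w0.0510 gf0.0
[[0, 0, 116, 115, 10698], [394, 187, 15, 17, 139], [416, 187, 29, 20, 338], [285, 196, 16, 20, 219], [416, 205, 17, 20, 249], [447, 207, 16, 17, 152], [252, 208, 12, 20, 188], [324, 214, 16, 20, 252], [245, 232, 16, 22, 253], [308, 241, 17, 24, 294]]
```

{"api": "send_rows", "payload": {
  "rows": [
    [[0, 0, 0], 0],
    [[0, 0, 0], 0],
    [[0, 0, 0], 0],
    [[0, 0, 0], 0],
    [[0, 0, 0], 0],
    [[0, 0, 0], 0],
    [[0, 0, 0], 0],
    [[0, 0, 0], 0],
    [[0, 0, 0], 0],
    [[0, 0, 0], 0],
    [[0, 0, 0], 0],
    [[0, 0, 0], 0]
  ]
}}

```text
t: 47.85
ee_pos: [0.449, -0.2999, 0.1968]
orientation: [-180.0, -0.0, -158.0]
contact_force: [-0.1, -0.1, 0.0]
width: 0.0515
grasp_force: 0.0
```

```bash
python3 - <<'E'
from h import *
R=[r for r in look(12) if r[0]]
ref=[[.6647,.0528],[.6287,-.0693],[.5634,.0972],[.5398,-.0592],[.4921,.0176]]
m=max(np.hypot(*(r[2]-q)) for r,q in zip(R,ref)); print(m)
if len(R)==5 and m<.004: print(hand_in())
E
```

```text
TT  std [0.6647 0.0528] ax11 side10 d9.4 A104
TT  std [ 0.6287 -0.0693] ax-18 side13 d8.1 A107
TT  std [0.5635 0.0973] ax29 side20 d6.6 A101
TT  std [ 0.5399 -0.0592] ax-22 side88 d4.2 A95
TT  std [0.4922 0.0176] ax12 side63 d2.7 A94
    LIE [0.5001 0.3966] ax-9 side83 d25.3 A260
    LIE [0.4983 0.3258] ax-179 side90 d25.4 A247
    LIE [0.4135 0.3681] ax-38 side0 d22.6 A493
    LIE [0.4065 0.2984] ax-3 side89 d25.6 A244
0.00010163833316228451
the job is handed in; nothing more can be done
None
```

I handed the job in at about 48 s with all four fallen bottles lying flat beside the old reject in the left tray, the three fresh bottles standing on the turntable with the original two, and the turntable at rest; the hand-in gave no verdict, and one fallen bottle was knocked against its neighbour in the tray but both still lie flat.

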